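# Latch the moisture-tin tray into the oven rack

## Robot

A 6-joint arm with a two-finger parallel gripper is mounted at the origin on the work surface. World frame = base frame: x ahead of the robot, y to its left, z up, the work surface at z = 0. Lengths are in mm, angles in rad, forces in N, time in s.
With the tool pointing down it reaches from about 325 to 850 mm from the base axis. Payload 15.5 kg.
Tool frame: the origin (TCP) lies on the mounting face of the last link; the fingertips stand 191 mm ahead of it and the grasp point (between the pads) lies 172 mm ahead of it (arm.tips_ahead is the distance from the TCP to the fingertips, in mm); z points along the fingers, y is the direction in which the jaws open and shut (so a half turn about z gives the same grasp; the last joint's range is limited). The gripper opens to 91 mm and grips with 3 to 60 N. Pads are 32 mm wide; open, the fingers measure 118 mm over their backs; the gripper's body (76 mm by 178 mm) begins 60 mm behind the grasp point.
Start: joints at [-1.323, 0.494, 1.345, -0, 1.302, -0.096], TCP at [210.08, -588.638, 404.715] pointing down, gripper open.
Joint ranges: [-2.91, 2.91], [-0.82, 2.16], [0.22, 2.67], [-1.22, 4.37], [0.12, 2.79], [-3.08, 3.08]. Speed limits (rad/s): [1.89, 1.89, 2.57, 3.01, 3.01, 3.01].

## Interface

Orientations are given as [roll, pitch, yaw] about the fixed x, y, z axes, in that order (R = Rz(yaw) Ry(pitch) Rx(roll)).
In Python, from cell import arm, cams, finder gives the robot as it stands.
- The arm moves only by the tool send_rows, never from a script. Its argument "commands" is a list of rows, each an object of numbers: "wx", "wy", "wz": the turn, a rotation vector about the tool's x, y, z each as a share of 180 degrees, from -1 to 1; "x", "y", "z": the shift along the tool's x, y, z each as a share of 100 mm, from -1 to 1; "fingers": the opening, from -1 (shut) to 1 (fully open). In form: [{"wx": .., "wy": .., "wz": .., "x": .., "y": .., "z": .., "fingers": ..}, ...]. A call has 1 to 5 rows; each row is the pose to reach, as a shift and turn from the pose commanded when the call began, along the tool's axes at that moment, turning the shorter way round; what a row does not reach only later rows make up. A row lasts 1/8 s, in which the tool goes at most 62.5 mm and 10.7 degrees, less where a joint would pass 70% of its speed; a pose out of reach is approached as far as the arm can. A call with a number of a shift or a turn outside -1 to 1 is refused whole. A call with a gripper value outside its range is refused whole. The fingers move at their own pace and stop on an object; "force" is the grip in N (left out, the last holds). Time passes only in rows, so rows that repeat a pose let the fingers close. It gives the time, the measured TCP pose, the force and the opening at its end, in the units of the state.
- arm.sense(): the state, without advancing time (a new reading comes with each control period).
- cams.grab_frame(name): name is "scene" or "top" or "wrist"; returns a dict with "color" (480x640x3 uint8, red, green, blue), "fovy" (degrees; the focal length in pixels is half the picture's height over the tangent of half this angle, whatever the lens; pixels are square), "cx", "cy" (the principal point, pixels), "dist" ([k1, k2, p1, p2, k3] as OpenCV has them; the pictures are not rectified), "view" (4x4, takes a point from world to camera coordinates); the wrist camera has in their place "T_tool_cam" (4x4, takes a point from camera to tool coordinates, whose origin is the TCP and whose axes are the flange's). Camera axes: x right, y up, looking along -z (the intrinsics and any distortion apply to the point x, -y, -z); pixel columns grow to the right and rows downward; lengths in mm; the calibration is good to about 2 mm. A picture is of the moment at which its call begins: read the wrist's pose just before it. There is no depth.
- arm.sign_off(): hands the job in, once; it reports no verdict.
Trained networks look in a picture, given as the dict that the camera call returned (one of the last four; its "shot" number tells which), for a name from the list of things; names that differ only in an ending like _2 or _b are one class to them, and where a whole thing is asked for, a point or a joint stands for the part that bears it (a point fixed in the world has none). Each returns a list of dicts, best first, with "p" (0 to 1); they miss things now and then, are a little off and sometimes report something else, mostly with a low value. They report only what shows in the picture. A call takes as long as a camera call. They do not tell look-alikes from the thing itself.
- finder.silhouettes(query, picture): "region" (480x640 bool, what is visible of it).
- finder.place_of(query, picture): "at" ([x, y, z] in mm, in world coordinates, good to about 4 mm: a listed point, or the origin of a listed thing).
The state is a dict: "clock": time; "qpos": joint angles; "dq": joint speeds; "joint_torque": joint torques, N m; "tcp_pos": TCP position; "ee_rot": TCP orientation; "contact_force": force on the tool from outside, world axes, zero at the start; "wrist_torque": the same for the moment, N m; "opening": opening from 0.0 (shut) to 1.0 (fully open).
Only numpy, scipy, OpenCV 4.12 (cv2) and the standard library are available. Lean on these libraries where they do the work, as an engineer would, in place of code of your own. Each camera call takes 0.05 s, during which the arm holds its last target.

## Task

Carry the loose tray of moisture tins by its handle to the empty bay of the grey rack and set it down level in the mouth of the bay, before the yellow catch. Then slide it in gently so that its own front edge lifts the catch, and on against the spring buffer until the catch drops behind it, without ramming the buffer to its end; let go, so that the tray stays latched with all four tins standing in it. Keep the gripper off the rack and its catch, and leave the other tray and everything else on the bench alone.

Things in the scene. Friction and masses are not known exactly. Their poses are not given: they have to be found in the camera images.
- tray: Loose square aluminium tray, 130 x 130 mm, rim 22 mm high all round (side rims 10 mm wide, end walls 4 mm), floor 4 mm thick, with four tins in it 0.55 to 0.85 kg in all. Origin: centre of its underside; z up, x along its handle. It is alike both ways round.
- handle (a point): Centre of the tray's blue handle bar, 85 mm above the tray's origin: the bar is 114 mm long (tray x), 12 mm wide (y), 10 mm thick, on two dark upright legs 12 mm wide (y), whose outer faces stand at tray x = -57 and +57 mm. Only tins (tops 36 mm up) lie below the bar. The tray can also be pushed along by a leg, from outside, best low, 28 mm up; pushed high it pitches.
- tin1: Moisture tin with lid, closed, 47 mm across, 32 mm high, 60 g, standing loose in the tray. Origin: centre of its underside, 4 mm above the tray's origin.
- tin2: Another tin in the tray, the same.
- tin3: Another tin in the tray, the same.
- tin4: Another tin in the tray, the same.
- rack: Grey rack bolted to the bench, base 405 x 350 x 8 mm with two bays side by side that open towards its -x; the bay at its +y side is full, the bay at its -y side is empty. Origin: on the bench, midway between the bays; x points into the bays, z up.
- bay (a point): Point on the middle line of the empty bay, on its floor, 8 mm above the bench. A latched tray has its origin here, give or take 24 mm along x. x points into the bay, y left, z up. Inwards of x = -40 mm the rails leave 1.5 mm each side of the tray. Guides are 14 mm high over the floor, rails 29 mm; small lips reach 2.5 mm over the tray's side rims from x = -20 mm in.
- mouth (a point): Point on the bay's middle line and floor 200 mm before bay, axes the same. A tray set down with its origin here stands between the guides, clear of the catch. The guides stand 68.5 mm either side of the middle line at the tray's rear, 67.5 at its front (tray half width 65), narrowing evenly to 66.5; only the outermost 15 mm, behind the tray, flare. The ramp of the catch meets the tray's front edge when its origin is 8 to 50 mm further in.
- buffer (a point): Nominal place of the black rubber tip of the bay's spring buffer, 14 mm above the floor; the true tip lies up to 21 mm nearer or farther along x, not reported. It pushes back with 2 N at first touch and 1 N more per mm; its hard end is at 9.5 mm. The catch drops 4 to 7 mm after touch, when the push has grown 7 to 12 N over plain sliding (3 to 8 N). Let go early, the tray is pushed back out.
- catch (a joint): Yellow catch of the empty bay: 0 = down at rest, about 0.18 rad while it rides on a tray's rim. An arm outside the right-hand (-y) rail, pivoted at its inner end; its nose, with a ramp facing the mouth, hangs over the outer 6 mm of the tray, tip 4 mm above the floor, and falls by its weight (70 g). It shares one slotted plate with the buffer, bolted anywhere within 21 mm of nominal along x.
- full_tray: Bystander: a like tray with four tins, latched in the other bay. Origin: centre of its underside.
- pan: Bystander: steel pan, 124 mm across, 28 mm high. Origin: centre of its underside.
- spare_tin: Bystander: tin on the bench, 47 mm across, 32 mm high.
- wash_bottle: Bystander: white wash bottle with red cap, 60 mm across, 150 mm high.
- spatula: Bystander: spatula lying flat, 190 mm long.
- marker: Bystander: white marker pen with red cap, 125 mm long, lying.
- former: Bystander: small brass-footed tamper with black knob, 40 mm across, 71 mm high.
- dish: Bystander: aluminium dish, 90 mm across, 22 mm high.
There are look-alikes about, which are no part of the job. What is shaped like the tin3 but orange is not meant.

How it is judged:
By the outcome, as a careful person would: the job done as asked, in the order asked, and still so for the second after the job is handed in, with the robot touching nothing.
It also fails if it takes over 72 s, if anything falls off the work surface, if the arm or the gripper's body presses on something with over 40 N, if the wrist force passes 120 N, or if a joint passes its speed limit or range.

## Working session

There is one attempt and no reset: what is moved stays moved. The work goes in short steps, Python scripts to look and compute and a tool call to move; the robot and the scene stay as the last step left them, time stands still between calls to the robot, and variables do not carry over. Pictures are saved under pics/ and viewed, and the job is handed in when it is done.

Besides the shell and the picture viewer there is one more tool, called after "Emit:" in YAML: its name, and indented under it one key for each argument. send_rows: Moves the arm, as the interface text tells. Its arguments: {"type":"object","properties":{"commands":{"type":"array","items":{"type":"object","properties":{"wx":{"type":"number","minimum":-1,"maximum":1},"wy":{"type":"number","minimum":-1,"maximum":1},"wz":{"type":"number","minimum":-1,"maximum":1},"x":{"type":"number","minimum":-1,"maximum":1},"y":{"type":"number","minimum":-1,"maximum":1},"z":{"type":"number","minimum":-1,"maximum":1},"fingers":{"type":"number"}}}},"force":{"type":"number"}},"required":["commands"]}

```bash
ls; mkdir -p pics; python3 - <<'E'
from cell import arm,cams,finder
import cv2,numpy as np
print(arm.sense())
for n in ("scene","top","wrist"):
    f=cams.grab_frame(n); cv2.imwrite(f"pics/{n}0.png",f["color"][:,:,::-1])
    print(n,{k:v for k,v in f.items() if k!="color"})
    for q in ("tray","handle","rack","bay","mouth","buffer","full_tray","tin1"):
        try: print(q,[(round(d["p"],2),np.round(d["at"],1)) for d in finder.place_of(q,f)][:4])
        except Exception as e: print(q,e)
E
```

```text
pics
{'clock': 0.0, 'qpos': array([-1.32346209e+00,  4.94226243e-01,  1.34609313e+00,  3.17181972e-05,
        1.30249887e+00, -9.55029746e-02]), 'dq': array([ 0.00018199, -0.0004289 , -0.00092918,  0.00128753, -0.00028187,
        0.00175738]), 'joint_torque': array([ 3.14204546e-03, -8.78809690e+01, -3.81858623e+01,  7.09246262e-02,
        5.30650222e-02, -1.11544059e-04]), 'tcp_pos': array([ 210.07488222, -588.50144481,  404.12422261]), 'ee_rot': array([-3.14037557e+00, -1.47303161e-04,  3.42828696e-01]), 'contact_force': array([ 0.95361375,  0.51906726, -0.04736798]), 'wrist_torque': array([0.02200761, 0.07400499, 0.00189621]), 'opening': 0.9990216974735833}
scene {'fovy': 54.69185907103565, 'cx': 314.32923173817665, 'cy': 238.9883265198983, 'dist': array([0.01291516, 0.        , 0.        , 0.        , 0.        ]), 'view': array([[ 8.69702408e-01,  4.93465212e-01,  1.04787903e-02,
        -4.98126976e+02],
       [-3.42750377e-01,  5.88527745e-01,  7.32227610e-01,
         1.48192401e+02],
       [ 3.55161794e-01, -6.40411725e-01,  6.80979385e-01,
        -1.42436356e+03],
   
[... 1808 characters left out ...]
   -2.9])), (0.59, array([ 439. , -337.8,    6.7])), (0.51, array([ 469.4, -393.5,    4. ]))]
wrist {'fovy': 67.01667811237917, 'cx': 320.1627644685801, 'cy': 240.11453384662263, 'dist': array([-0.06492234,  0.        ,  0.        ,  0.        ,  0.        ]), 'T_tool_cam': array([[ 1.45258886e-03,  9.64496651e-01,  2.64091083e-01,
         7.28801309e+01],
       [ 9.99998941e-01, -1.42570315e-03, -2.93464678e-04,
         2.43124175e-01],
       [ 9.34697905e-05,  2.64091229e-01, -9.64497700e-01,
         1.98147055e+01],
       [ 0.00000000e+00,  0.00000000e+00,  0.00000000e+00,
         1.00000000e+00]]), 'shot': 3}
tray []
handle []
rack []
bay []
mouth []
buffer []
full_tray []
tin1 []
```

View pics/top0.png

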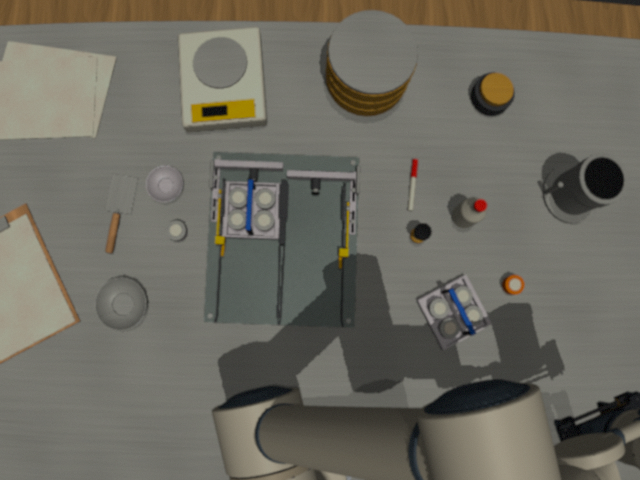

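View pics/scene0.png

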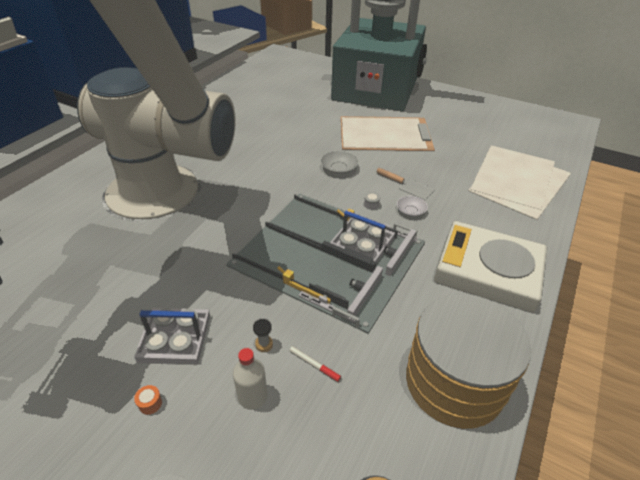

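```bash
cat > h.py <<'E'
from cell import arm,cams,finder
import cv2,numpy as np
from scipy.spatial.transform import Rotation as R
def pose():
    s=arm.sense(); return np.array(s["tcp_pos"]),R.from_euler("xyz",s["ee_rot"]),s
def plan(tp,yaw,roll=np.pi):
    p,r,s=pose(); t=R.from_euler("xyz",[np.pi,0,yaw])
    d=r.inv().apply(np.array(tp)-p)/100; w=(r.inv()*t).as_rotvec()/np.pi
    print("clk",s["clock"],"p",p.round(1),"rot",r.as_euler("xyz").round(4),"F",np.round(s["contact_force"],1))
    print("shift",d.round(3),"turn",w.round(4))
def K(f):
    fl=240/np.tan(np.radians(f["fovy"])/2); return np.array([[fl,0,f["cx"]],[0,fl,f["cy"]],[0,0,1.]])
def view(f,pr=None):
    if "view" in f: return f["view"]
    p,r=pr; T=np.eye(4); T[:3,:3]=r.as_matrix(); T[:3,3]=p
    return np.linalg.inv(T@f["T_tool_cam"])
def back(f,V,px,z):
    px=np.array(px,float).reshape(-1,1,2); u=cv2.undistortPoints(px,K(f),f["dist"]).reshape(-1,2)
    d=np.c_[u[:,0],-u[:,1],-np.ones(len(u))]; C=np.linalg.inv(V); d=d@C[:3,:3].T; o=C[:3,3]
    return o+d*((np.array(z)-o[2])/d[:,2])[:,None]
def proj(f,V,P):
    P=np.array(P,float).reshape(-1,3); c=P@V[:3,:3].T+V[:3,3]; c=c*[1,-1,-1]
    return cv2.projectPoints(c.reshape(-1,1,3),np.zeros(3),np.zeros(3),K(f),f["dist"])[0].reshape(-1,2)
E
python3 - <<'E'
from h import *
plan([428,-377,404],0.5)
f=cams.grab_frame("top");c=f["color"]
im=cv2.resize(c[140:360,190:380],None,fx=4,fy=4,interpolation=cv2.INTER_CUBIC)[:600*2]
im=cv2.resize(c[145:335,195:370],None,fx=3.1,fy=3.1,interpolation=cv2.INTER_CUBIC)
cv2.imwrite("pics/rack1.png",im[:,:,::-1])
hsv=cv2.cvtColor(c,cv2.COLOR_RGB2HSV); m=cv2.inRange(hsv,(105,150,50),(130,255,255))
m[:, :400]=0; m[:270]=0;m[345:]=0
P=np.argwhere(m)[:,::-1]; W=back(f,f["view"],P,90)
mu=W.mean(0);u,s,v=np.linalg.svd(W-mu); print(len(P),mu,np.arctan2(v[0,1],v[0,0]),v[0],np.ptp((W-mu)@v[0]))
E
```

```text
clk 1.35 p [ 210.1 -588.6  404.7] rot [-3.1416 -0.      0.3428] F [-0.1  0.3 -0.4]
shift [ 2.764 -1.261  0.007] turn [-0.   -0.   -0.05]
210 [ 430.87624887 -377.1291766    90.        ] -2.6588526741866816 [-8.85726329e-01 -4.64207787e-01 -3.07350372e-17] 108.80878583095145
```

View pics/rack1.png

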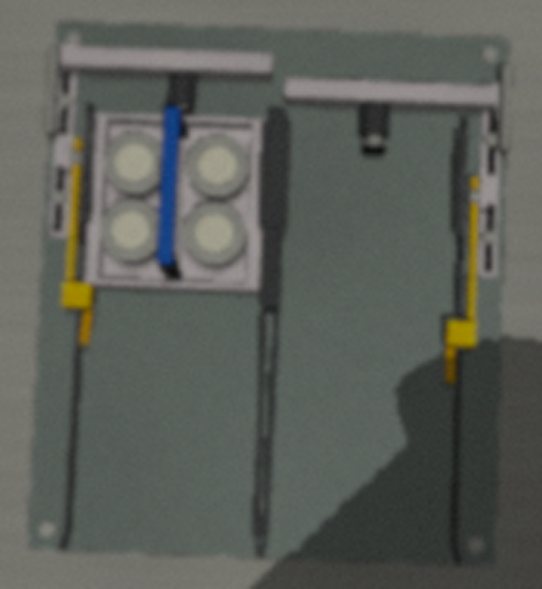

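Emit:
send_rows:
  commands:
    - {"x":0.5,"y":-0.22,"z":0,"wz":-0.02,"fingers":1}
    - {"x":0.95,"y":-0.43,"z":0,"wz":-0.04,"fingers":1}

```text
validation failed for argument at $.co...
```

Emit:
send_rows:
  commands:
    - {"x":0.5,"y":-0.25,"z":0,"fingers":1}
    - {"x":0.95,"y":-0.43,"z":0,"fingers":1}

```text
validation failed for argument at $.co...
```

```bash
python3 - <<'E'
from h import *
plan([430.5,-377,404],0.483)
E
```

```text
clk 1.4 p [ 210.1 -588.6  404.7] rot [3.1416 0.     0.3428] F [ 0.  -0.2  0.8]
shift [ 2.787 -1.252  0.007] turn [ 0.      0.     -0.0446]
```

Emit:
send_rows:
  commands:
    - {"wx":0.0,"wy":0.0,"wz":-0.02,"x":0.5,"y":-0.22,"z":0.0,"fingers":1.0}
    - {"wx":0.0,"wy":0.0,"wz":-0.04,"x":0.95,"y":-0.43,"z":0.0,"fingers":1.0}

```text
clock: 1.65
tcp_pos: [285.8, -515.4, 404.6]
ee_rot: [3.142, -0.0, 0.469]
contact_force: [0.3, 0.5, -0.2]
opening: 1.0
```

Emit:
send_rows:
  commands:
    - {"wx":0.0,"wy":0.0,"wz":0.0,"x":0.5,"y":-0.16,"z":0.0,"fingers":1.0}
    - {"wx":0.0,"wy":0.0,"wz":-0.005,"x":1.0,"y":-0.3,"z":0.0,"fingers":1.0}

```text
clock: 1.9
tcp_pos: [361.7, -443.0, 404.9]
ee_rot: [3.141, -0.0, 0.484]
contact_force: [1.4, -0.6, -0.3]
opening: 1.0
```

Emit:
send_rows:
  commands:
    - {"wx":0.0,"wy":0.0,"wz":0.0,"x":0.5,"y":-0.14,"z":0.0,"fingers":1.0}
    - {"wx":0.0,"wy":0.0,"wz":0.0,"x":0.92,"y":-0.28,"z":0.0,"fingers":1.0}
    - {"wx":0.0,"wy":0.0,"wz":0.0,"x":0.92,"y":-0.28,"z":0.0,"fingers":1.0}

```text
clock: 2.28
tcp_pos: [430.9, -374.6, 404.8]
ee_rot: [-3.142, -0.0, 0.488]
contact_force: [-0.4, 0.5, 0.8]
opening: 1.001
```

```bash
cat > hand.py <<'E'
from h import *
import sys
def handle(name,zt=90):
    p,r,s=pose(); f=cams.grab_frame("wrist"); c=f["color"]; cv2.imwrite(name,c[:,:,::-1])
    V=view(f,(p,r)); hsv=cv2.cvtColor(c,cv2.COLOR_RGB2HSV); m=cv2.inRange(hsv,(105,150,40),(130,255,255))
    n,l,st,_=cv2.connectedComponentsWithStats(m); i=1+np.argmax(st[1:,4]); m=(l==i).astype(np.uint8)
    cn=max(cv2.findContours(m,0,1)[0],key=cv2.contourArea)
    W=back(f,V,cn.reshape(-1,2),zt)[:,:2]
    (cx,cy),(w,h),a=cv2.minAreaRect(W.astype(np.float32))
    if w<h: a+=90;w,h=h,w
    a=np.radians((a+90)%180-90); print("handle",cx,cy,"size",w,h,"yaw",a)
    return np.array([cx,cy]),a,f,V
if __name__=="__main__":
    c,a,f,V=handle(sys.argv[1]); plan([430.5,-377,404],0.483)
    print([(round(d["p"],2),np.round(d["at"],1)) for d in finder.place_of("handle",f)])
E
python3 hand.py pics/w1.png
```

```text
handle 465.1692810058594 -359.5186767578125 size 1.149146556854248 0.0 yaw 1.2760150204756608
clk 2.325 p [ 429.9 -375.8  404.8] rot [3.1415e+00 1.0000e-04 4.8650e-01] F [-0.5  1.   0.5]
shift [-0.001  0.013  0.008] turn [0.     0.     0.0011]
[(0.89, array([ 428.5, -376.8,   80.8]))]
```

View pics/w1.png

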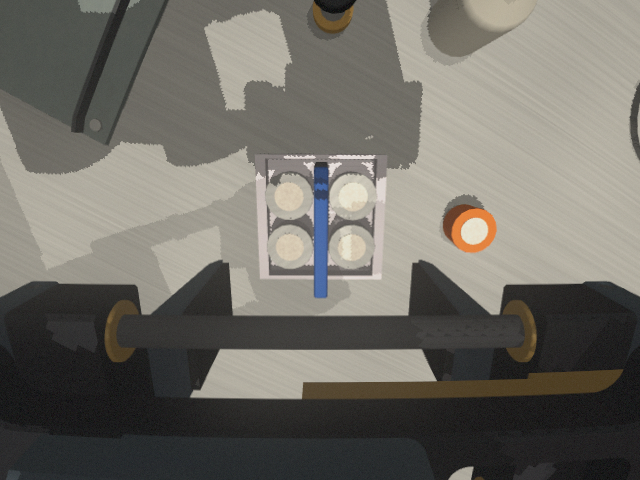

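```bash
python3 - <<'E'
import cv2
c=cv2.imread("pics/w1.png"); h=cv2.cvtColor(c,cv2.COLOR_BGR2HSV)
for r in (180,200,230,260,290): print(c[r,320],h[r,316:326].tolist())
E
sed -i 's/(105,150,40),(130/(95,120,25),(135/' hand.py
python3 hand.py pics/w2.png
```

```text
[93 66 51] [[110, 118, 93], [111, 101, 93], [112, 104, 93], [112, 103, 94], [109, 115, 93], [112, 110, 90], [111, 110, 95], [112, 107, 93], [110, 111, 94], [111, 111, 92]]
[166 107  73] [[109, 142, 167], [109, 143, 168], [110, 138, 157], [109, 140, 140], [109, 143, 166], [109, 143, 168], [109, 144, 167], [110, 140, 153], [110, 135, 142], [110, 143, 164]]
[168 108  78] [[110, 137, 171], [110, 141, 168], [110, 139, 169], [110, 136, 169], [110, 137, 168], [110, 140, 167], [110, 137, 168], [109, 140, 164], [110, 140, 167], [110, 139, 165]]
[165 106  75] [[109, 137, 168], [109, 138, 168], [109, 138, 168], [109, 140, 166], [110, 139, 165], [110, 137, 168], [109, 140, 166], [109, 137, 166], [109, 136, 167], [109, 144, 159]]
[163 103  71] [[110, 139, 169], [109, 140, 169], [109, 139, 167], [109, 139, 167], [110, 144, 163], [110, 140, 166], [110, 139, 163], [109, 141, 165], [110, 141, 166], [110, 140, 160]]
handle 415.85693359375 -382.5528564453125 size 84.95936584472656 10.48161506652832 yaw 0.49021165711835696
clk 2.425 p [ 428.9 -377.   404.7] rot [3.1415e+00 2.0000e-04 4.8410e-01] F [ 0.1 -0.4  0.1]
shift [0.014 0.007 0.007] turn [0.     0.0001 0.0004]
[(0.86, array([ 428.8, -380.1,   82.9]))]
```

```bash
sed -i 's/(95,120,25),(135/(103,85,40),(118/' hand.py
sed -i 's/n,l,st/m[315:]=0; n,l,st/' hand.py
python3 hand.py pics/w3.png
```

```text
handle 427.9555969238281 -376.2224426269531 size 112.19451904296875 10.981714248657227 yaw 0.48834295027096203
clk 2.525 p [ 428.6 -377.4  404.7] rot [3.1415e+00 1.0000e-04 4.8310e-01] F [ 0.4 -0.3  0.3]
shift [0.019 0.005 0.007] turn [0. 0. 0.]
[(0.61, array([ 427.6, -377.3,   84.4])), (0.3, array([ 468.8, -387.2,    4. ]))]
```

Emit:
send_rows:
  commands:
    - {"wx":0.0,"wy":0.0,"wz":-0.0016,"x":0.0,"y":-0.013,"z":0.5,"fingers":1.0}
    - {"wx":0.0,"wy":0.0,"wz":-0.0016,"x":0.0,"y":-0.013,"z":0.9,"fingers":1.0}
    - {"wx":0.0,"wy":0.0,"wz":-0.0016,"x":0.0,"y":-0.013,"z":0.9,"fingers":1.0}

```text
clock: 2.95
tcp_pos: [427.6, -375.5, 312.6]
ee_rot: [-3.137, 0.001, 0.488]
contact_force: [-0.0, 0.7, 0.1]
opening: 0.996
```

```bash
python3 hand.py pics/w4.png
```

```text
handle 439.76727294921875 -370.2612609863281 size 86.88996887207031 11.375924110412598 yaw 0.4848250143395082
clk 3.0 p [ 428.1 -376.   314.6] rot [-3.1397e+00  5.0000e-04  4.8830e-01] F [0.1 0.6 0.8]
shift [ 0.015  0.019 -0.894] turn [-0.0006  0.0002  0.0017]
[(0.67, array([ 4.313e+02, -3.727e+02,  2.000e-01])), (0.62, array([ 429.3, -378.4,   84.8]))]
```

View pics/w4.png

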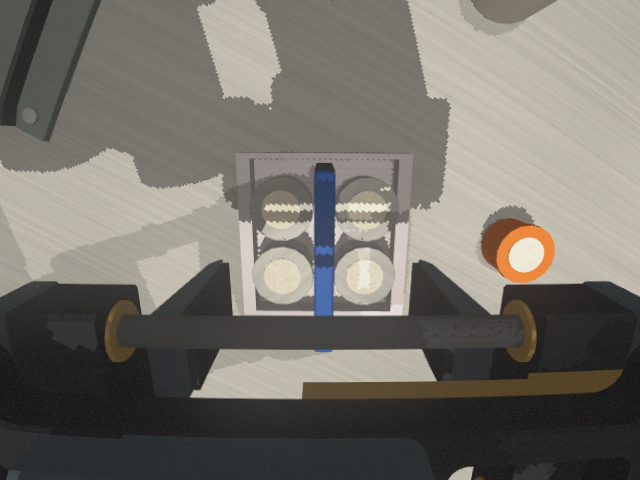

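Emit:
send_rows:
  commands:
    - {"wx":0.0,"wy":0.0,"wz":0.001,"x":0.0,"y":0.0,"z":0.35,"fingers":1.0}
    - {"wx":0.0,"wy":0.0,"wz":0.001,"x":0.0,"y":0.0,"z":0.57,"fingers":1.0}
    - {"wx":0.0,"wy":0.0,"wz":0.001,"x":0.0,"y":0.0,"z":0.57,"fingers":1.0}
    - {"wx":0.0,"wy":0.0,"wz":0.001,"x":0.0,"y":0.0,"z":0.57,"fingers":1.0}

```text
clock: 3.55
tcp_pos: [429.0, -376.1, 259.6]
ee_rot: [3.139, -0.001, 0.486]
contact_force: [-0.1, -0.3, 0.2]
opening: 0.999
```

Emit:
send_rows:
  commands:
    - {"wx":0.0,"wy":0.0,"wz":0.0,"x":0.0,"y":0.0,"z":0.0,"fingers":0.3}
    - {"wx":0.0,"wy":0.0,"wz":0.0,"x":0.0,"y":0.0,"z":0.0,"fingers":0.0}
    - {"wx":0.0,"wy":0.0,"wz":0.0,"x":0.0,"y":0.0,"z":0.0,"fingers":-0.3}
    - {"wx":0.0,"wy":0.0,"wz":0.0,"x":0.0,"y":0.0,"z":0.0,"fingers":-0.6}
    - {"wx":0.0,"wy":0.0,"wz":0.0,"x":0.0,"y":0.0,"z":0.0,"fingers":-1.0}
  force: 40

```text
clock: 4.18
tcp_pos: [428.6, -375.5, 257.7]
ee_rot: [-3.141, 0.0, 0.486]
contact_force: [-0.1, 0.4, -0.7]
opening: 0.481
```

Emit:
send_rows:
  commands:
    - {"wx":0.0,"wy":0.0,"wz":0.0,"x":0.0,"y":0.0,"z":0.0,"fingers":-1.0}
    - {"wx":0.0,"wy":0.0,"wz":0.0,"x":0.0,"y":0.0,"z":0.0,"fingers":-1.0}
    - {"wx":0.0,"wy":0.0,"wz":0.0,"x":0.0,"y":0.0,"z":0.0,"fingers":-1.0}
  force: 40

```text
clock: 4.55
tcp_pos: [428.6, -375.5, 257.7]
ee_rot: [-3.142, -0.0, 0.486]
contact_force: [-0.1, 0.2, 0.4]
opening: 0.152
```

Emit:
send_rows:
  commands:
    - {"wx":0.0,"wy":0.0,"wz":0.0,"x":0.0,"y":0.0,"z":0.0,"fingers":-1.0}
    - {"wx":0.0,"wy":0.0,"wz":0.0,"x":0.0,"y":0.0,"z":0.0,"fingers":-1.0}
  force: 50

```text
clock: 4.8
tcp_pos: [428.6, -375.6, 257.7]
ee_rot: [3.141, -0.0, 0.486]
contact_force: [0.3, -1.1, -1.5]
opening: 0.127
```

Emit:
send_rows:
  commands:
    - {"wx":0.0,"wy":0.0,"wz":0.0,"x":0.0,"y":0.0,"z":-0.03,"fingers":-1.0}
    - {"wx":0.0,"wy":0.0,"wz":0.0,"x":0.0,"y":0.0,"z":-0.08,"fingers":-1.0}
    - {"wx":0.0,"wy":0.0,"wz":0.0,"x":0.0,"y":0.0,"z":-0.2,"fingers":-1.0}
    - {"wx":0.0,"wy":0.0,"wz":0.0,"x":0.0,"y":0.0,"z":-0.4,"fingers":-1.0}
    - {"wx":0.0,"wy":0.0,"wz":0.0,"x":0.0,"y":0.0,"z":-0.6,"fingers":-1.0}
  force: 50

```text
clock: 5.42
tcp_pos: [428.5, -375.5, 319.0]
ee_rot: [3.142, -0.0, 0.486]
contact_force: [-0.8, -0.7, -7.5]
opening: 0.129
```

```bash
python3 - <<'E'
from h import *
plan([430.5,-377,404],0.483)
for n in ("wrist","scene"):
    f=cams.grab_frame(n); cv2.imwrite(f"pics/{n}5.png",f["color"][:,:,::-1])
E
```

```text
clk 5.425 p [ 428.5 -375.5  319. ] rot [ 3.1415 -0.      0.4861] F [-0.8 -0.7 -7.5]
shift [ 0.01   0.023 -0.85 ] turn [ 0.    -0.     0.001]
```

View pics/wrist5.png

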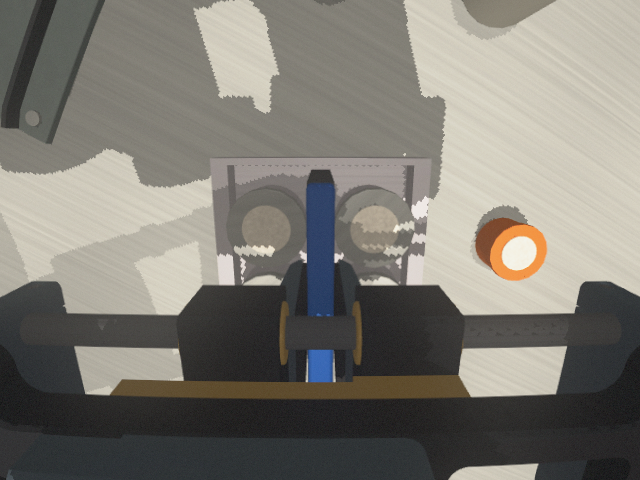

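View pics/scene5.png

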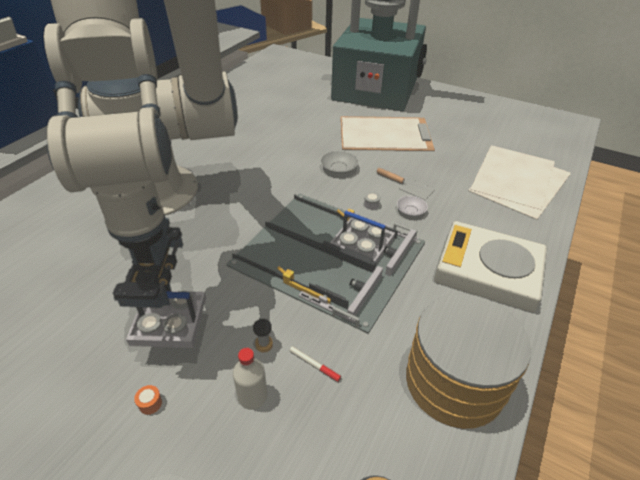

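```bash
python3 - <<'E'
from h import *
from scipy.optimize import least_squares
f=cams.grab_frame("top"); c=f["color"]
cv2.imwrite("pics/top5.png",cv2.resize(c[130:350,185:385],None,fx=2.7,fy=2.7,interpolation=cv2.INTER_CUBIC)[:,:,::-1])
q=np.array([[57,22],[510,38],[497,563],[28,548]])/3.1+[195,145]-.5
W=back(f,f["view"],q,8.)[:,:2]; print(W.round(1))
M=np.array([[202.5,175],[202.5,-175],[-202.5,-175],[-202.5,175]])
def fun(p):
    a=p[2];Rm=np.array([[np.cos(a),-np.sin(a)],[np.sin(a),np.cos(a)]]); return (M@Rm.T+p[:2]-W).ravel()
s=least_squares(fun,[600,0,0]); print(s.x,s.fun.round(1))
for k in (1,2,3,4):
  for q in ("bay","mouth","rack"):
    g=finder.place_of(q,f)
    if k<2: print(q,[(round(d["p"],2),np.round(d["at"],1)) for d in g])
E
```

```text
[[ 804.2  194.4]
 [ 797.2 -155.8]
 [ 394.9 -147.7]
 [ 400.9  202.9]]
[ 5.99307797e+02  2.34627219e+01 -1.96973827e-02] [ 1.   0.   1.1  0.3 -1.5  0.1 -0.6 -0.5]
bay [(0.79, array([654.3, -48.3,   9.8]))]
mouth [(0.58, array([455.4, -46.1,   9.1]))]
rack [(0.83, array([665. ,  27.5,  -0.9]))]
```

View pics/top5.png

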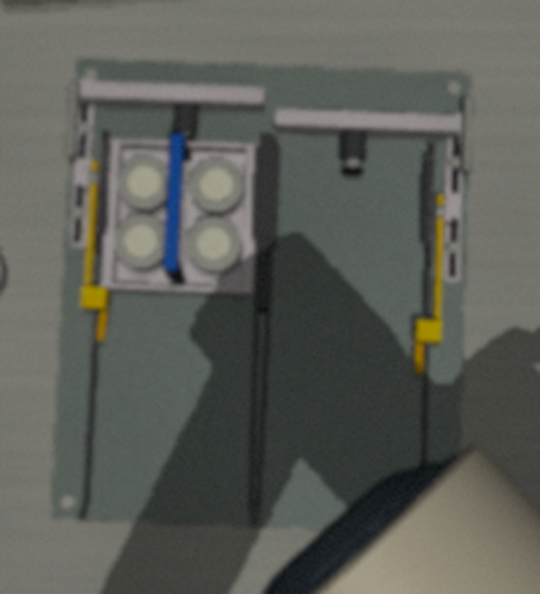

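Emit:
send_rows:
  commands:
    - {"wx":0.0,"wy":0.0,"wz":0.0,"x":0.05,"y":-0.08,"z":-0.2,"fingers":-1.0}
    - {"wx":0.0,"wy":0.0,"wz":0.0,"x":0.15,"y":-0.25,"z":-0.4,"fingers":-1.0}
    - {"wx":0.0,"wy":0.0,"wz":0.0,"x":0.28,"y":-0.49,"z":-0.5,"fingers":-1.0}
    - {"wx":0.0,"wy":0.0,"wz":0.0,"x":0.42,"y":-0.73,"z":-0.5,"fingers":-1.0}
    - {"wx":0.0,"wy":0.0,"wz":0.0,"x":0.56,"y":-0.97,"z":-0.5,"fingers":-1.0}

```text
clock: 6.8
tcp_pos: [432.4, -261.7, 367.6]
ee_rot: [-3.141, 0.0, 0.486]
contact_force: [0.8, 0.1, -8.5]
opening: 0.126
```

Emit:
send_rows:
  commands:
    - {"wx":0.0,"wy":0.0,"wz":0.02,"x":0.14,"y":-0.24,"z":0.0,"fingers":-1.0}
    - {"wx":0.0,"wy":0.0,"wz":0.05,"x":0.28,"y":-0.48,"z":0.0,"fingers":-1.0}
    - {"wx":0.0,"wy":0.0,"wz":0.08,"x":0.42,"y":-0.73,"z":0.0,"fingers":-1.0}
    - {"wx":0.0,"wy":0.0,"wz":0.12,"x":0.56,"y":-0.97,"z":0.0,"fingers":-1.0}

```text
clock: 7.3
tcp_pos: [436.4, -149.8, 367.5]
ee_rot: [-3.141, 0.0, 0.106]
contact_force: [-0.4, -0.5, -7.6]
opening: 0.128
```

```bash
python3 - <<'E'
from h import *
plan([440,-45,370],-0.0197)
E
```

```text
clk 7.3 p [ 436.4 -149.8  367.5] rot [-3.1412e+00  4.0000e-04  1.0580e-01] F [-0.4 -0.5 -7.6]
shift [ 0.147 -1.038 -0.024] turn [-0.0001  0.0002  0.04  ]
```

Emit:
send_rows:
  commands:
    - {"wx":0.0,"wy":0.0,"wz":0.02,"x":0.04,"y":-0.28,"z":0.0,"fingers":-1.0}
    - {"wx":0.0,"wy":0.0,"wz":0.041,"x":0.08,"y":-0.56,"z":0.0,"fingers":-1.0}
    - {"wx":0.0,"wy":0.0,"wz":0.041,"x":0.12,"y":-0.8,"z":0.0,"fingers":-1.0}
    - {"wx":0.0,"wy":0.0,"wz":0.041,"x":0.14,"y":-1.0,"z":0.0,"fingers":-1.0}
    - {"wx":0.0,"wy":0.0,"wz":0.041,"x":0.14,"y":-1.0,"z":0.0,"fingers":-1.0}

```text
clock: 7.92
tcp_pos: [439.2, -49.0, 367.6]
ee_rot: [-3.141, 0.001, -0.018]
contact_force: [0.6, 0.6, -7.1]
opening: 0.129
```

```bash
python3 - <<'E'
from h import *
p,r,s=pose()
f=cams.grab_frame("wrist"); cv2.imwrite("pics/w6.png",f["color"][:,:,::-1]); np.savez("w6.npz",p=p,r=r.as_matrix())
plan([440,-45,370],-0.0197)
g=cams.grab_frame("scene"); cv2.imwrite("pics/s6.png",cv2.resize(g["color"][120:360,120:440],(800,600))[:,:,::-1])
E
```

```text
clk 7.975 p [439.5 -49.7 367.6] rot [-3.1415e+00  3.0000e-04 -1.8100e-02] F [-0.  -0.5 -6.7]
shift [ 0.005 -0.047 -0.024] turn [-0.      0.0001  0.0005]
```

View pics/w6.png

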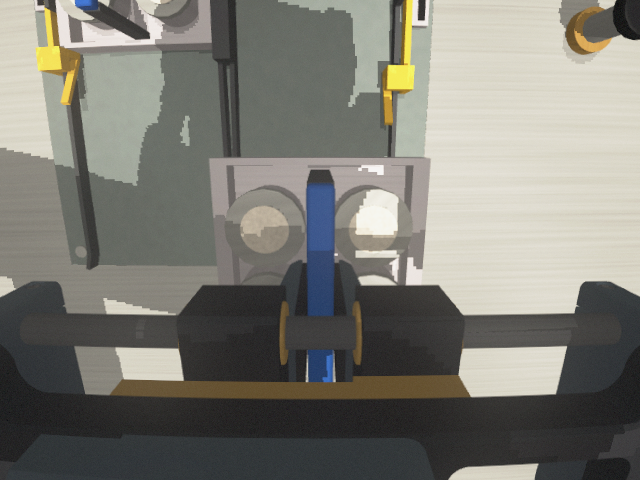

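View pics/s6.png

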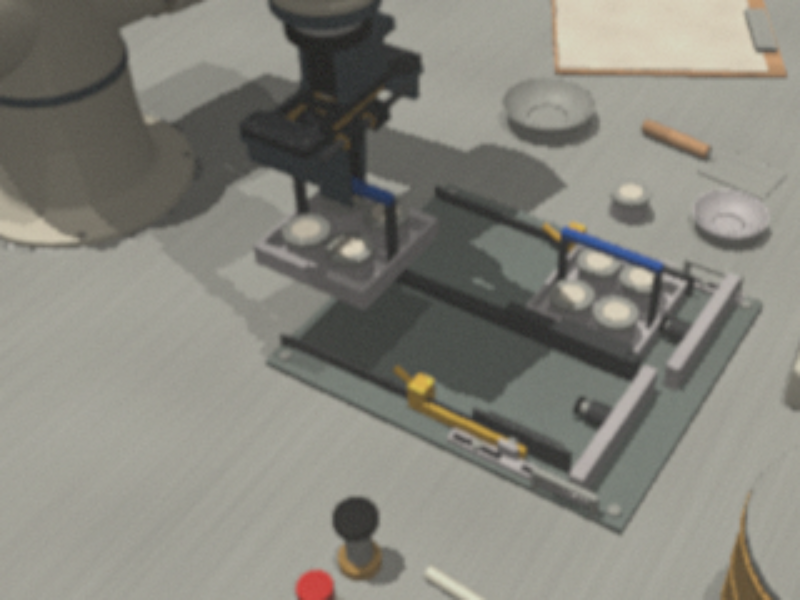

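```bash
python3 - <<'E'
import cv2
c=cv2.imread("pics/w6.png")
cv2.imwrite("pics/w6z.png",cv2.resize(c[0:180,205:435],None,fx=3.3,fy=3.3,interpolation=cv2.INTER_NEAREST))
E
```

```text
(no output)
```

View pics/w6z.png

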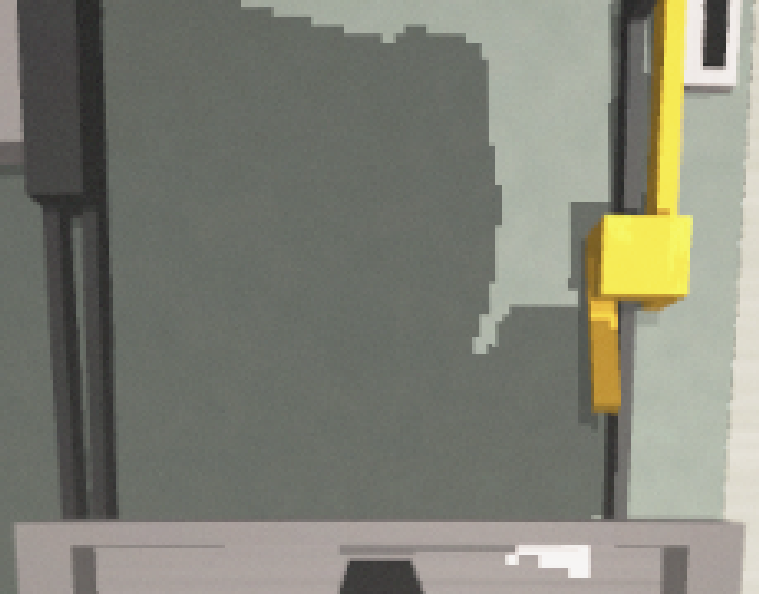

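```bash
cat > m6.py <<'E'
from h import *
d=np.load("w6.npz"); f=cams.grab_frame("wrist"); V=view(f,(d["p"],R.from_matrix(d["r"])))
def w(u,v,z): return back(f,V,[[205+u/3.3-.5,v/3.3-.5]],z)[0].round(1)
for n,u,v,z in [("Lfoot",118,515,8),("Lfoot",106,212,8),("Ltop",106,515,22),("Ltop",97,215,22),("Rfoot",603.5,515,8),("Rfoot",605,425,8),("Rtop",615,515,22),("Rtop",618,425,22),("Lrailfoot",104,100,8),("Lrailtop",80,100,37),("Rrailfoot",611,150,8),
 ("rampend",605,410,12),("nose front",648,297,40),
 ("trayFL",14,522,132),("trayFR",745,522,132)]: print(n,w(u,v,z))
for q in ("mouth","bay","buffer","catch"): print(q,[(round(e["p"],2),np.round(e["at"],1)) for e in finder.place_of(q,f)])
E
python3 m6.py
```

```text
Lfoot [500.8  22.7   8. ]
Lfoot [579.7  20.9   8. ]
Ltop [501.3  22.9  22. ]
Ltop [576.3  20.2  22. ]
Rfoot [ 498.5 -112.4    8. ]
Rfoot [ 522.7 -112.2    8. ]
Rtop [ 499. -113.   22.]
Rtop [ 522.2 -113.1   22. ]
Lrailfoot [607.3  19.7   8. ]
Lrailtop [599.3  19.5  37. ]
Rrailfoot [ 592.7 -112.2    8. ]
rampend [ 526.5 -111.4   12. ]
nose front [ 551.8 -116.2   40. ]
trayFL [504.2  14.5 132. ]
trayFR [ 502.  -115.3  132. ]
mouth []
bay []
buffer []Traceback (most recent call last):
  File "m6.py", line 7, in <module>
    for q in ("mouth","bay","buffer","catch"): print(q,[(round(e["p"],2),np.round(e["at"],1)) for e in finder.place_of(q,f)])
                                                                                                       ~~~~~~~~~~~~~~~^^^^^
ValueError: it knows: bay, buffer, dish, former, full_tray, handle, marker, mouth, pan, rack, spare_tin, spatula, tin, tray, wash_bottle
```

```bash
sed -i '/for q in/d' m6.py; cat >> m6.py <<'E'
print(back(f,V,[[95,266],[75,266],[200,265],[84,252]],[8.,8,8,8]).round(1), back(f,V,[[93,265]],22))
p=np.array(f["color"])
for n in ("top","scene"):
    g=cams.grab_frame(n)
    for q in ("mouth","bay","buffer","rack","full_tray"): print(n,q,[(round(e["p"],2),np.round(e["at"],1)) for e in finder.place_of(q,g)])
c=g["color"]; cv2.imwrite("pics/s7.png",cv2.resize(c[180:330,220:440],(792,540),interpolation=cv2.INTER_CUBIC)[:,:,::-1])
E
python3 m6.py|tail -20
```

```text
Lrailtop [599.3  19.5  37. ]
Rrailfoot [ 592.7 -112.2    8. ]
rampend [ 526.5 -111.4   12. ]
nose front [ 551.8 -116.2   40. ]
trayFL [504.2  14.5 132. ]
trayFR [ 502.1 -115.3  132. ]
[[395.4 180.4   8. ]
 [395.6 202.2   8. ]
 [395.2  70.9   8. ]
 [410.4 189.4   8. ]] [[401.23636991 172.75063502  22.        ]]
top mouth [(0.74, array([664. ,  26.3,  -1.2])), (0.33, array([719.1, 307.5,   1.7]))]
top bay [(0.81, array([653.5, -47.7,   9.4]))]
top buffer [(0.62, array([722.5, -46.7,  23.3]))]
top rack [(0.64, array([667.5,  24.7,  -1.1]))]
top full_tray [(0.75, array([660.4,  98.2,   7.2]))]
scene mouth [(0.84, array([458.1, -41.2,   8. ]))]
scene bay []
scene buffer [(0.38, array([ 727.2, -279.6,   -1.3]))]
scene rack [(0.63, array([663.9,  28.7,  -0.9]))]
scene full_tray [(0.84, array([657.1,  95.8,   7.4])), (0.67, array([658.9, -51.1,   8.5]))]
```

View pics/s7.png

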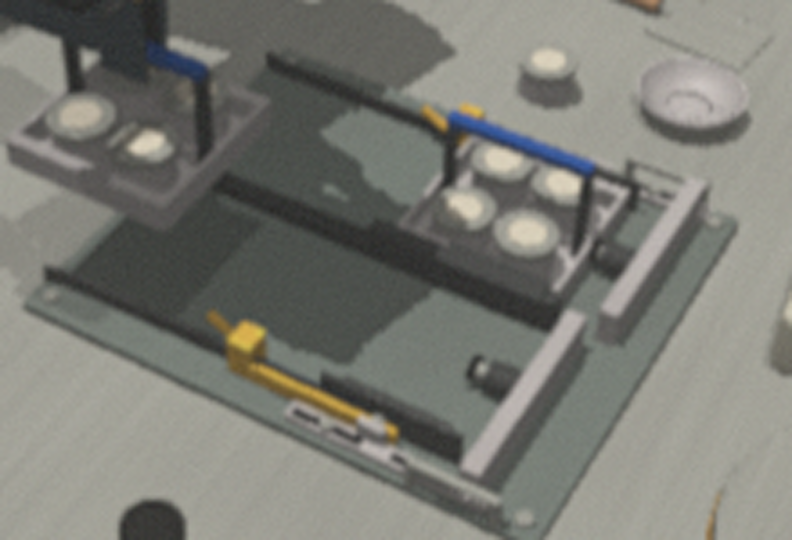

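```bash
python3 - <<'E'
from h import *
plan([457,-44.6,288],-0.018)
E
```

```text
clk 8.875 p [440.  -50.8 367.7] rot [-3.1416e+00  1.0000e-04 -1.9800e-02] F [ 0.3 -0.  -7.6]
shift [ 0.169 -0.065  0.797] turn [-0.      0.     -0.0006]
```

Emit:
send_rows:
  commands:
    - {"wx":0.0,"wy":0.0,"wz":0.0,"x":0.06,"y":-0.02,"z":0.15,"fingers":-1.0}
    - {"wx":0.0,"wy":0.0,"wz":0.0,"x":0.12,"y":-0.04,"z":0.35,"fingers":-1.0}
    - {"wx":0.0,"wy":0.0,"wz":0.0,"x":0.17,"y":-0.065,"z":0.55,"fingers":-1.0}
    - {"wx":0.0,"wy":0.0,"wz":0.0,"x":0.17,"y":-0.065,"z":0.68,"fingers":-1.0}
    - {"wx":0.0,"wy":0.0,"wz":0.0,"x":0.17,"y":-0.065,"z":0.68,"fingers":-1.0}

```text
clock: 9.5
tcp_pos: [456.8, -44.5, 298.6]
ee_rot: [-3.141, 0.002, -0.02]
contact_force: [-0.8, -0.8, -7.6]
opening: 0.129
```

```bash
python3 - <<'E'
from h import *
cams.grab_frame("wrist");cams.grab_frame("wrist")
p,r,s=pose()
f=cams.grab_frame("wrist"); c=f["color"]; cv2.imwrite("pics/w7.png",c[:,:,::-1]); np.savez("w7.npz",p=p,r=r.as_matrix())
cv2.imwrite("pics/w7z.png",cv2.resize(c[0:180,205:435],None,fx=3.3,fy=3.3,interpolation=cv2.INTER_NEAREST)[:,:,::-1])
plan([457,-44.6,288],-0.018)
E
```

```text
clk 9.65 p [457.2 -44.7 300.2] rot [ 3.1414e+00 -7.0000e-04 -1.9800e-02] F [ 0.2 -0.2 -6.8]
shift [-0.002 -0.001  0.122] turn [ 0.     -0.0002 -0.0006]
```

View pics/w7z.png

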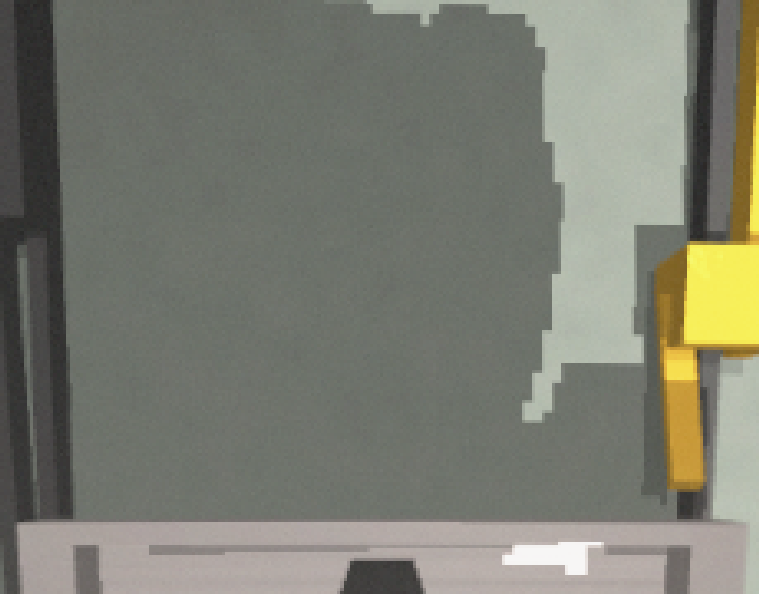

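```bash
cat > m7.py <<'E'
from h import *
d=np.load("w7.npz"); f=cams.grab_frame("wrist"); V=view(f,(d["p"],R.from_matrix(d["r"])))
def w(u,v,z): return back(f,V,[[205+u/3.3-.5,v/3.3-.5]],z)[0].round(1)
for n,u,v,z in [("Lfoot",74,515,8),("Lfoot",67,330,8),("Lfoot",57,60,8),("Ltop",58,515,22),("Rfoot",678,510,8),("Rtop",694,510,22),("Rrailf",689,150,8),("rampend",685,490,38),("nosefront",735,345,40),("noserear",735,243,40),
 ("trayFL",18,522,64.5),("trayFR",747,522,64.5)]: print(n,w(u,v,z))
E
python3 m7.py
```

```text
Lfoot [521.6  22.    8. ]
Lfoot [560.9  20.6   8. ]
Lfoot [614.8  19.    8. ]
Ltop [522.1  21.9  22. ]
Rfoot [ 520.2 -112.8    8. ]
Rtop [ 520.7 -112.8   22. ]
Rrailf [ 594.7 -112.6    8. ]
rampend [ 525.1 -106.7   38. ]
nosefront [ 552.3 -114.8   40. ]
noserear [ 570.7 -114.1   40. ]
trayFL [522.4  17.9  64.5]
trayFR [ 520.  -111.5   64.5]
```

Emit:
send_rows:
  commands:
    - {"wx":0.0,"wy":0.0,"wz":-0.0005,"x":-0.02,"y":-0.012,"z":0.0,"fingers":-1.0}
    - {"wx":0.0,"wy":0.0,"wz":-0.0005,"x":-0.02,"y":-0.012,"z":0.1,"fingers":-1.0}
    - {"wx":0.0,"wy":0.0,"wz":-0.0005,"x":-0.02,"y":-0.012,"z":0.16,"fingers":-1.0}
    - {"wx":0.0,"wy":0.0,"wz":-0.0005,"x":-0.02,"y":-0.012,"z":0.16,"fingers":-1.0}

```text
clock: 10.2
tcp_pos: [455.0, -43.3, 283.1]
ee_rot: [-3.141, 0.001, -0.018]
contact_force: [0.6, 0.3, -6.9]
opening: 0.124
```

```bash
python3 - <<'E'
from h import *
cams.grab_frame("wrist")
p,r,s=pose()
f=cams.grab_frame("wrist"); c=f["color"]; np.savez("w7.npz",p=p,r=r.as_matrix())
cv2.imwrite("pics/w8z.png",cv2.resize(c[0:180,205:435],None,fx=3.3,fy=3.3,interpolation=cv2.INTER_NEAREST)[:,:,::-1])
plan([455,-43.5,265.7],-0.018)
g=cams.grab_frame("scene")["color"]; cv2.imwrite("pics/s8.png",cv2.resize(g[180:330,180:400],(792,540),interpolation=cv2.INTER_CUBIC)[:,:,::-1])
E
```

```text
clk 10.3 p [455.2 -43.4 283.6] rot [-3.1415e+00  4.0000e-04 -1.8200e-02] F [-0.  -0.9 -7.9]
shift [-0.002  0.001  0.179] turn [-0.      0.0001 -0.0001]
```

View pics/w8z.png

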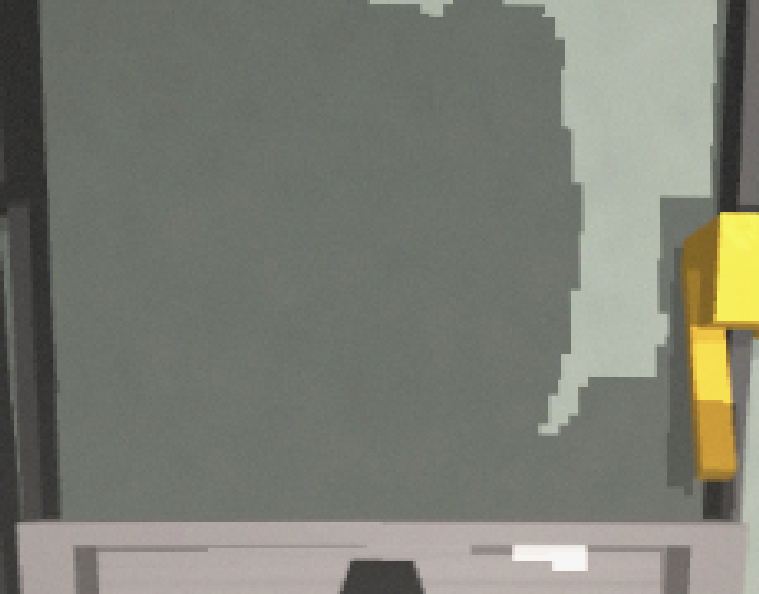

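View pics/s8.png

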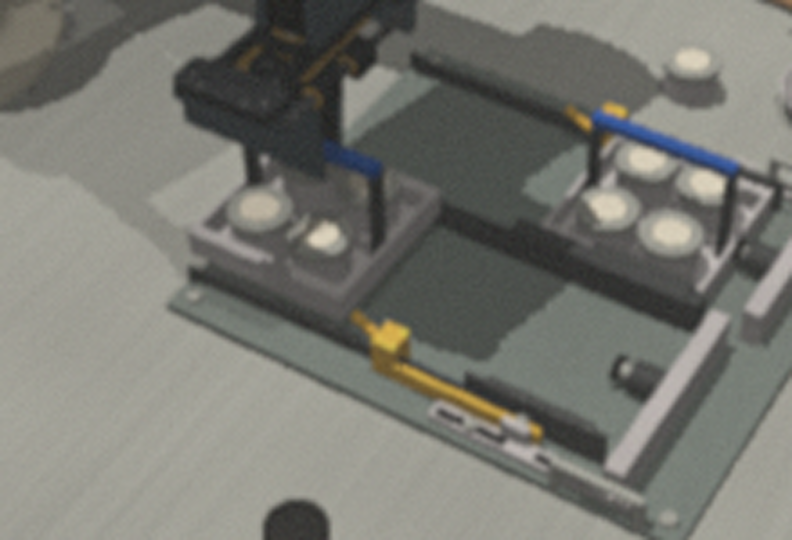

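```bash
cat > m8.py <<'E'
exec(open("m7.py").read().split("for n,u")[0])
for n,u,v,z in [("Lfoot",60,515,8),("Lfoot",50,220,8),("Rfoot",704,512,8),("Rrailf",712,190,8),("rampend",717,480,38),("rampend",717,480,45),
 ("trayFL",17,522,47.9),("trayFR",746,522,47.9)]: print(n,w(u,v,z))
E
python3 m8.py
```

```text
Lfoot [519.8  22.3   8. ]
Lfoot [577.7  19.9   8. ]
Rfoot [ 518.1 -112.8    8. ]
Rrailf [ 581.1 -111.8    8. ]
rampend [ 525.1 -107.    38. ]
rampend [ 525.2 -105.1   45. ]
trayFL [520.1  19.5  47.9]
trayFR [ 517.9 -109.9   47.9]
```

Emit:
send_rows:
  commands:
    - {"wx":0.0,"wy":0.0,"wz":0.0,"x":0.0,"y":0.0,"z":0.06,"fingers":-1.0}
    - {"wx":0.0,"wy":0.0,"wz":0.0,"x":0.0,"y":0.0,"z":0.12,"fingers":-1.0}
    - {"wx":0.0,"wy":0.0,"wz":0.0,"x":0.0,"y":0.0,"z":0.15,"fingers":-1.0}
    - {"wx":0.0,"wy":0.0,"wz":0.0,"x":0.0,"y":0.0,"z":0.17,"fingers":-1.0}
    - {"wx":0.0,"wy":0.0,"wz":0.0,"x":0.0,"y":0.0,"z":0.175,"fingers":-1.0}

```text
clock: 11.02
tcp_pos: [455.2, -43.4, 266.1]
ee_rot: [-3.142, 0.0, -0.018]
contact_force: [-0.7, 0.4, -7.8]
opening: 0.126
```

Emit:
send_rows:
  commands:
    - {"wx":0.0,"wy":0.0,"wz":0.0,"x":0.0,"y":0.0,"z":0.003,"fingers":-1.0}
    - {"wx":0.0,"wy":0.0,"wz":0.0,"x":0.0,"y":0.0,"z":0.005,"fingers":-1.0}
    - {"wx":0.0,"wy":0.0,"wz":0.0,"x":0.0,"y":0.0,"z":0.005,"fingers":-1.0}

```text
clock: 11.4
tcp_pos: [455.2, -43.3, 265.8]
ee_rot: [3.142, -0.0, -0.018]
contact_force: [0.0, -0.3, -7.8]
opening: 0.127
```

Not yet on the floor; lower in small steps.

Emit:
send_rows:
  commands:
    - {"wx":0.0,"wy":0.0,"wz":0.0,"x":0.0,"y":0.0,"z":0.005,"fingers":-1.0}
    - {"wx":0.0,"wy":0.0,"wz":0.0,"x":0.0,"y":0.0,"z":0.005,"fingers":-1.0}

```text
clock: 11.65
tcp_pos: [455.1, -43.3, 265.6]
ee_rot: [3.141, -0.0, -0.018]
contact_force: [-3.1, 0.2, 5.7]
opening: 0.125
```

Emit:
send_rows:
  commands:
    - {"wx":0.0,"wy":0.0,"wz":0.0,"x":0.0,"y":0.0,"z":0.005,"fingers":-1.0}
    - {"wx":0.0,"wy":0.0,"wz":0.0,"x":0.0,"y":0.0,"z":0.005,"fingers":-1.0}

```text
clock: 11.9
tcp_pos: [455.1, -43.3, 265.6]
ee_rot: [3.141, -0.001, -0.018]
contact_force: [-6.3, 0.4, 20.3]
opening: 0.127
```

Emit:
send_rows:
  commands:
    - {"wx":0.0,"wy":0.0,"wz":0.0,"x":0.0,"y":0.0,"z":0.005,"fingers":-1.0}
    - {"wx":0.0,"wy":0.0,"wz":0.0,"x":0.0,"y":0.0,"z":0.005,"fingers":-1.0}

```text
clock: 12.15
tcp_pos: [455.0, -43.3, 265.6]
ee_rot: [3.141, -0.001, -0.018]
contact_force: [-9.5, 1.2, 34.5]
opening: 0.125
```

Emit:
send_rows:
  commands:
    - {"wx":0.0,"wy":0.0,"wz":0.0,"x":0.0,"y":0.0,"z":-0.012,"fingers":-1.0}
    - {"wx":0.0,"wy":0.0,"wz":0.0,"x":0.0,"y":0.0,"z":-0.012,"fingers":-1.0}

```text
clock: 12.4
tcp_pos: [455.2, -43.4, 265.7]
ee_rot: [3.142, -0.0, -0.018]
contact_force: [-3.0, 0.3, 7.7]
opening: 0.128
```

Emit:
send_rows:
  commands:
    - {"wx":0.0,"wy":0.0,"wz":0.0,"x":0.0,"y":0.0,"z":0.0,"fingers":-0.5}
    - {"wx":0.0,"wy":0.0,"wz":0.0,"x":0.0,"y":0.0,"z":0.0,"fingers":-0.4}
    - {"wx":0.0,"wy":0.0,"wz":0.0,"x":0.0,"y":0.0,"z":0.0,"fingers":-0.4}

```text
clock: 12.78
tcp_pos: [455.2, -43.4, 265.4]
ee_rot: [3.142, -0.0, -0.018]
contact_force: [0.9, -0.2, 0.8]
opening: 0.298
```

```bash
python3 - <<'E'
from h import *
p,r,s=pose()
f=cams.grab_frame("wrist"); c=f["color"]; np.savez("w7.npz",p=p,r=r.as_matrix())
cv2.imwrite("pics/w9.png",c[:,:,::-1])
plan([455,-43.5,265.7],-0.018)
g=cams.grab_frame("scene")["color"]; cv2.imwrite("pics/s9.png",cv2.resize(g[180:330,180:400],(792,540),interpolation=cv2.INTER_CUBIC)[:,:,::-1])
E
```

```text
clk 12.825 p [455.2 -43.4 265.4] rot [ 3.1416e+00 -1.0000e-04 -1.8200e-02] F [ 0.1  0.2 -0.2]
shift [-0.002  0.001 -0.003] turn [ 0. -0. -0.]
```

View pics/w9.png

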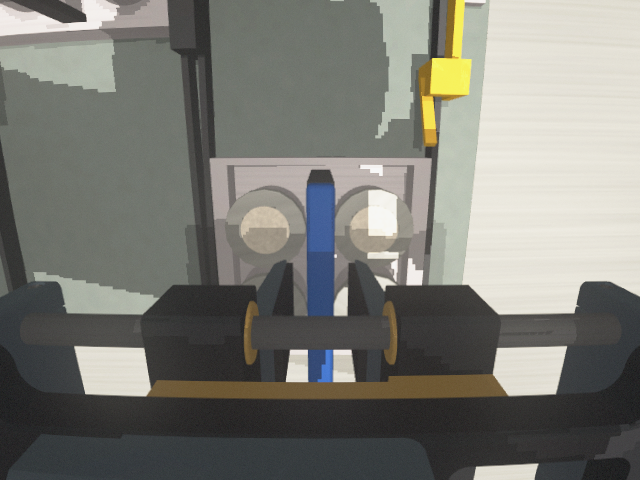

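View pics/s9.png

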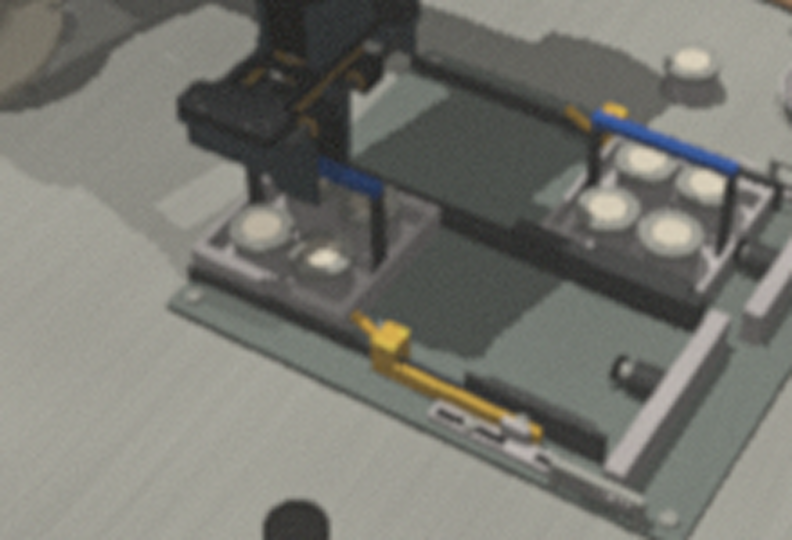

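Emit:
send_rows:
  commands:
    - {"wx":0.0,"wy":0.0,"wz":0.0,"x":0.0,"y":0.0,"z":0.0,"fingers":-1.0}
    - {"wx":0.0,"wy":0.0,"wz":0.0,"x":0.0,"y":0.0,"z":0.0,"fingers":-1.0}
    - {"wx":0.0,"wy":0.0,"wz":0.0,"x":0.0,"y":0.0,"z":0.0,"fingers":-1.0}
    - {"wx":0.0,"wy":0.0,"wz":0.0,"x":0.0,"y":0.0,"z":0.0,"fingers":-1.0}
  force: 30

```text
clock: 13.38
tcp_pos: [455.2, -43.4, 265.4]
ee_rot: [3.142, -0.0, -0.018]
contact_force: [0.7, 0.3, -0.9]
opening: 0.128
```

Emit:
send_rows:
  commands:
    - {"wx":0.0,"wy":0.0,"wz":0.0,"x":0.01,"y":0.0,"z":0.0,"fingers":-1.0}
    - {"wx":0.0,"wy":0.0,"wz":0.0,"x":0.03,"y":0.0,"z":0.0,"fingers":-1.0}
    - {"wx":0.0,"wy":0.0,"wz":0.0,"x":0.05,"y":0.0,"z":0.0,"fingers":-1.0}
    - {"wx":0.0,"wy":0.0,"wz":0.0,"x":0.08,"y":0.0,"z":0.0,"fingers":-1.0}
    - {"wx":0.0,"wy":0.0,"wz":0.0,"x":0.1,"y":0.0,"z":0.0,"fingers":-1.0}

```text
clock: 14.0
tcp_pos: [464.2, -43.3, 265.4]
ee_rot: [-3.141, 0.003, -0.018]
contact_force: [-10.1, 0.4, 10.8]
opening: 0.131
```

Emit:
send_rows:
  commands:
    - {"wx":0.0,"wy":0.0,"wz":0.0,"x":0.0,"y":0.0,"z":-0.003,"fingers":-1.0}

```text
clock: 14.12
tcp_pos: [464.8, -43.4, 265.5]
ee_rot: [-3.141, 0.001, -0.018]
contact_force: [-0.4, -0.3, -8.2]
opening: 0.129
```

Emit:
send_rows:
  commands:
    - {"wx":0.0,"wy":0.0,"wz":0.0,"x":0.03,"y":0.0,"z":0.0,"fingers":-1.0}
    - {"wx":0.0,"wy":0.0,"wz":0.0,"x":0.06,"y":0.0,"z":0.0,"fingers":-1.0}
    - {"wx":0.0,"wy":0.0,"wz":0.0,"x":0.09,"y":0.0,"z":0.0,"fingers":-1.0}
    - {"wx":0.0,"wy":0.0,"wz":0.0,"x":0.12,"y":0.0,"z":0.0,"fingers":-1.0}

```text
clock: 14.62
tcp_pos: [477.4, -43.8, 265.6]
ee_rot: [-3.142, 0.0, -0.018]
contact_force: [-1.9, -0.4, -8.1]
opening: 0.131
```

```bash
cat > look.py <<'E'
from h import *
import sys
n=sys.argv[1]
p,r,s=pose(); print(s["clock"],p.round(2),r.as_euler("xyz").round(4),np.round(s["contact_force"],1),np.round(s["wrist_torque"],2))
f=cams.grab_frame("wrist"); c=f["color"][0:330,120:560]
g=cams.grab_frame("scene")["color"][170:335,200:420]
b=np.vstack([cv2.resize(c,(440,330)),cv2.resize(g,(440,330),interpolation=cv2.INTER_CUBIC)])
b=np.hstack([cv2.resize(c,(400,300)),cv2.resize(g,(400,300),interpolation=cv2.INTER_CUBIC)])
cv2.imwrite(f"pics/{n}.png",b[:,:,::-1])
E
python3 look.py l1
```

```text
14.625 [477.37 -43.75 265.62] [-3.1415e+00  2.0000e-04 -1.8200e-02] [-1.9 -0.4 -8.1] [-0.01  0.19 -0.05]
```

View pics/l1.png

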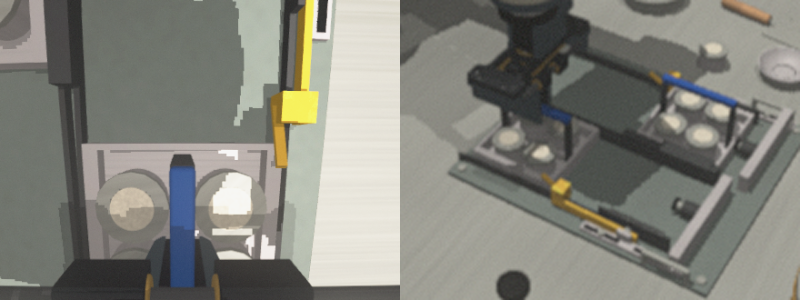

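Emit:
send_rows:
  commands:
    - {"wx":0.0,"wy":0.0,"wz":0.0,"x":0.02,"y":0.0,"z":0.003,"fingers":-1.0}
    - {"wx":0.0,"wy":0.0,"wz":0.0,"x":0.04,"y":0.0,"z":0.003,"fingers":-1.0}

```text
clock: 14.98
tcp_pos: [481.0, -43.8, 265.4]
ee_rot: [-3.142, 0.001, -0.018]
contact_force: [-2.2, -0.4, -4.1]
opening: 0.132
```

Emit:
send_rows:
  commands:
    - {"wx":0.0,"wy":0.0,"wz":0.0,"x":0.02,"y":0.0,"z":0.0,"fingers":-1.0}
    - {"wx":0.0,"wy":0.0,"wz":0.0,"x":0.04,"y":0.0,"z":0.0,"fingers":-1.0}

```text
clock: 15.22
tcp_pos: [485.3, -43.9, 265.4]
ee_rot: [-3.142, 0.0, -0.018]
contact_force: [-2.7, 0.5, -3.4]
opening: 0.13
```

Emit:
send_rows:
  commands:
    - {"wx":0.0,"wy":0.0,"wz":0.0,"x":0.02,"y":0.0,"z":0.0,"fingers":-1.0}
    - {"wx":0.0,"wy":0.0,"wz":0.0,"x":0.04,"y":0.0,"z":0.0,"fingers":-1.0}

```text
clock: 15.48
tcp_pos: [489.2, -44.0, 265.4]
ee_rot: [3.142, 0.0, -0.018]
contact_force: [-4.0, -0.0, -3.4]
opening: 0.126
```

```bash
python3 look.py l2
```

```text
15.475 [489.23 -43.96 265.43] [ 3.1416e+00  1.0000e-04 -1.8200e-02] [-4.  -0.  -3.4] [ 0.04  0.57 -0.08]
```

View pics/l2.png

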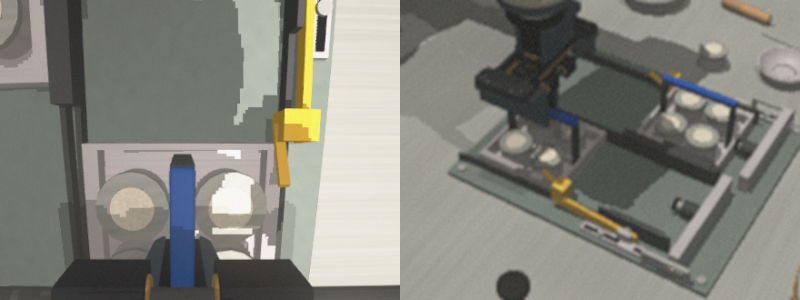

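Emit:
send_rows:
  commands:
    - {"wx":0.0,"wy":0.0,"wz":0.0,"x":0.02,"y":0.0,"z":0.0,"fingers":-1.0}
    - {"wx":0.0,"wy":0.0,"wz":0.0,"x":0.05,"y":0.0,"z":0.0,"fingers":-1.0}
    - {"wx":0.0,"wy":0.0,"wz":0.0,"x":0.08,"y":0.0,"z":0.0,"fingers":-1.0}
    - {"wx":0.0,"wy":0.0,"wz":0.0,"x":0.11,"y":0.0,"z":0.0,"fingers":-1.0}
    - {"wx":0.0,"wy":0.0,"wz":0.0,"x":0.14,"y":0.0,"z":0.0,"fingers":-1.0}

```text
clock: 16.2
tcp_pos: [503.2, -44.2, 265.4]
ee_rot: [-3.142, 0.0, -0.018]
contact_force: [-6.2, -0.5, 1.4]
opening: 0.127
```

```bash
python3 look.py l3
```

```text
16.2 [503.17 -44.19 265.44] [-3.1415e+00  5.0000e-04 -1.8100e-02] [-6.2 -0.5  1.4] [-0.    0.99 -0.06]
```

View pics/l3.png

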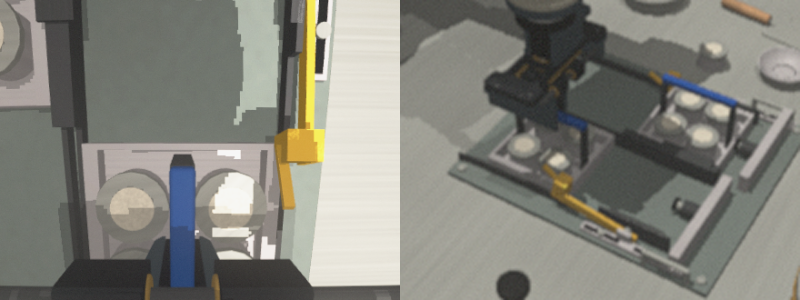

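Emit:
send_rows:
  commands:
    - {"wx":0.0,"wy":0.0,"wz":0.0,"x":0.03,"y":0.0,"z":0.0,"fingers":-1.0}
    - {"wx":0.0,"wy":0.0,"wz":0.0,"x":0.06,"y":0.0,"z":0.0,"fingers":-1.0}
    - {"wx":0.0,"wy":0.0,"wz":0.0,"x":0.09,"y":0.0,"z":0.0,"fingers":-1.0}
    - {"wx":0.0,"wy":0.0,"wz":0.0,"x":0.12,"y":0.0,"z":0.0,"fingers":-1.0}
    - {"wx":0.0,"wy":0.0,"wz":0.0,"x":0.16,"y":0.0,"z":0.0,"fingers":-1.0}

```text
clock: 16.92
tcp_pos: [519.3, -44.5, 265.4]
ee_rot: [-3.142, 0.0, -0.018]
contact_force: [-3.4, -0.2, -1.2]
opening: 0.125
```

Emit:
send_rows:
  commands:
    - {"wx":0.0,"wy":0.0,"wz":0.0,"x":0.03,"y":0.0,"z":0.0,"fingers":-1.0}
    - {"wx":0.0,"wy":0.0,"wz":0.0,"x":0.06,"y":0.0,"z":0.0,"fingers":-1.0}
    - {"wx":0.0,"wy":0.0,"wz":0.0,"x":0.09,"y":0.0,"z":0.0,"fingers":-1.0}
    - {"wx":0.0,"wy":0.0,"wz":0.0,"x":0.12,"y":0.0,"z":0.0,"fingers":-1.0}

```text
clock: 17.42
tcp_pos: [531.3, -44.7, 265.4]
ee_rot: [-3.142, 0.0, -0.018]
contact_force: [-5.0, 0.6, -0.3]
opening: 0.129
```

```bash
python3 look.py l4
```

```text
17.425 [531.31 -44.73 265.42] [-3.1416  0.     -0.0182] [-5.   0.6 -0.3] [0.05 0.75 0.01]
```

View pics/l4.png

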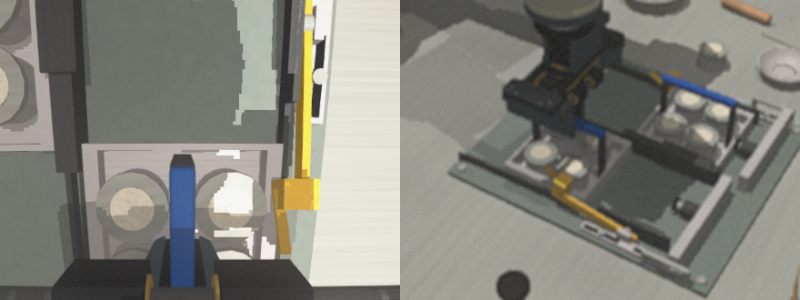

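Emit:
send_rows:
  commands:
    - {"wx":0.0,"wy":0.0,"wz":0.0,"x":0.03,"y":0.0,"z":0.0,"fingers":-1.0}
    - {"wx":0.0,"wy":0.0,"wz":0.0,"x":0.07,"y":0.0,"z":0.0,"fingers":-1.0}
    - {"wx":0.0,"wy":0.0,"wz":0.0,"x":0.11,"y":0.0,"z":0.0,"fingers":-1.0}
    - {"wx":0.0,"wy":0.0,"wz":0.0,"x":0.15,"y":0.0,"z":0.0,"fingers":-1.0}
    - {"wx":0.0,"wy":0.0,"wz":0.0,"x":0.19,"y":0.0,"z":0.0,"fingers":-1.0}

```text
clock: 18.15
tcp_pos: [550.4, -45.1, 265.4]
ee_rot: [-3.142, 0.0, -0.018]
contact_force: [-3.7, -0.8, 1.1]
opening: 0.13
```

Emit:
send_rows:
  commands:
    - {"wx":0.0,"wy":0.0,"wz":0.0,"x":0.03,"y":0.0,"z":0.0,"fingers":-1.0}
    - {"wx":0.0,"wy":0.0,"wz":0.0,"x":0.07,"y":0.0,"z":0.0,"fingers":-1.0}
    - {"wx":0.0,"wy":0.0,"wz":0.0,"x":0.11,"y":0.0,"z":0.0,"fingers":-1.0}
    - {"wx":0.0,"wy":0.0,"wz":0.0,"x":0.15,"y":0.0,"z":0.0,"fingers":-1.0}
    - {"wx":0.0,"wy":0.0,"wz":0.0,"x":0.19,"y":0.0,"z":0.0,"fingers":-1.0}

```text
clock: 18.77
tcp_pos: [569.4, -45.4, 265.4]
ee_rot: [-3.142, 0.0, -0.018]
contact_force: [-5.2, 1.3, 0.9]
opening: 0.126
```

Emit:
send_rows:
  commands:
    - {"wx":0.0,"wy":0.0,"wz":0.0,"x":0.03,"y":0.0,"z":0.0,"fingers":-1.0}
    - {"wx":0.0,"wy":0.0,"wz":0.0,"x":0.07,"y":0.0,"z":0.0,"fingers":-1.0}
    - {"wx":0.0,"wy":0.0,"wz":0.0,"x":0.11,"y":0.0,"z":0.0,"fingers":-1.0}
    - {"wx":0.0,"wy":0.0,"wz":0.0,"x":0.15,"y":0.0,"z":0.0,"fingers":-1.0}
    - {"wx":0.0,"wy":0.0,"wz":0.0,"x":0.19,"y":0.0,"z":0.0,"fingers":-1.0}

```text
clock: 19.4
tcp_pos: [588.3, -45.8, 265.4]
ee_rot: [-3.142, 0.0, -0.018]
contact_force: [-5.1, 0.6, 2.1]
opening: 0.129
```

```bash
python3 look.py l5
```

```text
19.4 [588.31 -45.76 265.42] [-3.1416e+00  1.0000e-04 -1.8200e-02] [-5.1  0.6  2.1] [ 0.06  0.93 -0.04]
```

View pics/l5.png

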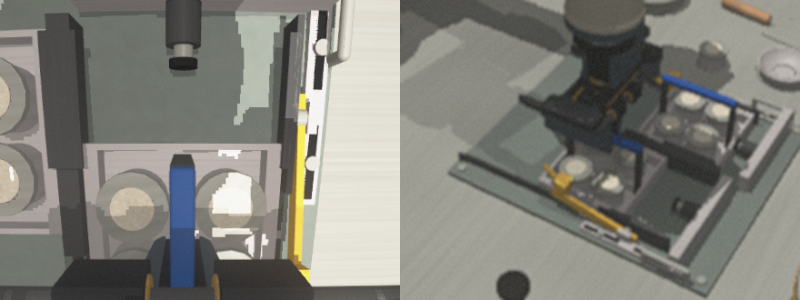

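```bash
python3 - <<'E'
from h import *
p,r,s=pose(); f=cams.grab_frame("wrist"); V=view(f,(p,r))
print(back(f,V,[[321,77],[321,74],[322,157]],[16,22,30.]))
E
```

```text
[[699.28825817 -49.00608489  16.        ]
 [699.946267   -48.99958278  22.        ]
 [653.15417729 -48.79775877  30.        ]]
```

Emit:
send_rows:
  commands:
    - {"wx":0.0,"wy":0.0,"wz":0.0,"x":0.03,"y":0.0,"z":0.0,"fingers":-1.0}
    - {"wx":0.0,"wy":0.0,"wz":0.0,"x":0.07,"y":0.0,"z":0.0,"fingers":-1.0}
    - {"wx":0.0,"wy":0.0,"wz":0.0,"x":0.11,"y":0.0,"z":0.0,"fingers":-1.0}
    - {"wx":0.0,"wy":0.0,"wz":0.0,"x":0.15,"y":0.0,"z":0.0,"fingers":-1.0}
    - {"wx":0.0,"wy":0.0,"wz":0.0,"x":0.19,"y":0.0,"z":0.0,"fingers":-1.0}

```text
clock: 20.18
tcp_pos: [607.0, -46.1, 265.4]
ee_rot: [-3.142, 0.001, -0.018]
contact_force: [-4.5, 0.2, 1.9]
opening: 0.128
```

Emit:
send_rows:
  commands:
    - {"wx":0.0,"wy":0.0,"wz":0.0,"x":0.03,"y":0.0,"z":0.0,"fingers":-1.0}
    - {"wx":0.0,"wy":0.0,"wz":0.0,"x":0.06,"y":0.0,"z":0.0,"fingers":-1.0}
    - {"wx":0.0,"wy":0.0,"wz":0.0,"x":0.1,"y":0.0,"z":0.0,"fingers":-1.0}
    - {"wx":0.0,"wy":0.0,"wz":0.0,"x":0.13,"y":0.0,"z":0.0,"fingers":-1.0}
    - {"wx":0.0,"wy":0.0,"wz":0.0,"x":0.16,"y":0.0,"z":0.0,"fingers":-1.0}

```text
clock: 20.8
tcp_pos: [623.0, -46.4, 265.5]
ee_rot: [3.142, 0.001, -0.018]
contact_force: [-5.9, 0.2, 2.6]
opening: 0.129
```

```bash
cat > look2.py <<'E'
from h import *
import sys
n=sys.argv[1]
p,r,s=pose(); print(s["clock"],p.round(2),r.as_euler("xyz").round(4),np.round(s["contact_force"],1),np.round(s["wrist_torque"],2))
f=cams.grab_frame("wrist"); c=f["color"][0:180,200:440]
g=cams.grab_frame("scene")["color"][190:310,250:410]
b=np.hstack([cv2.resize(c,(400,300),interpolation=cv2.INTER_CUBIC),cv2.resize(g,(400,300),interpolation=cv2.INTER_CUBIC)])
cv2.imwrite(f"pics/{n}.png",b[:,:,::-1])
E
python3 look2.py l6
```

```text
20.8 [623.   -46.39 265.45] [ 3.1416e+00  6.0000e-04 -1.8100e-02] [-5.9  0.2  2.6] [0.02 0.93 0.01]
```

View pics/l6.png

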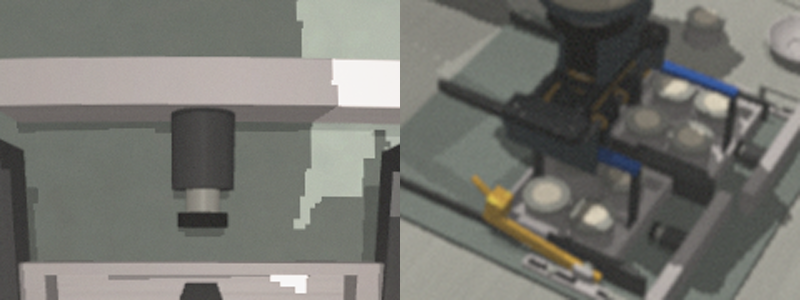

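Emit:
send_rows:
  commands:
    - {"wx":0.0,"wy":0.0,"wz":0.0,"x":0.02,"y":0.0,"z":0.0,"fingers":-1.0}
    - {"wx":0.0,"wy":0.0,"wz":0.0,"x":0.04,"y":0.0,"z":0.0,"fingers":-1.0}
    - {"wx":0.0,"wy":0.0,"wz":0.0,"x":0.06,"y":0.0,"z":0.0,"fingers":-1.0}
    - {"wx":0.0,"wy":0.0,"wz":0.0,"x":0.08,"y":0.0,"z":0.0,"fingers":-1.0}

```text
clock: 21.4
tcp_pos: [630.9, -46.5, 265.4]
ee_rot: [-3.142, 0.001, -0.018]
contact_force: [-5.7, -0.2, 3.6]
opening: 0.126
```

Emit:
send_rows:
  commands:
    - {"wx":0.0,"wy":0.0,"wz":0.0,"x":0.01,"y":0.0,"z":0.0,"fingers":-1.0}
    - {"wx":0.0,"wy":0.0,"wz":0.0,"x":0.02,"y":0.0,"z":0.0,"fingers":-1.0}

```text
clock: 21.65
tcp_pos: [632.9, -46.6, 265.4]
ee_rot: [-3.142, 0.001, -0.018]
contact_force: [-6.1, -0.6, 2.3]
opening: 0.129
```

Emit:
send_rows:
  commands:
    - {"wx":0.0,"wy":0.0,"wz":0.0,"x":0.01,"y":0.0,"z":0.0,"fingers":-1.0}
    - {"wx":0.0,"wy":0.0,"wz":0.0,"x":0.02,"y":0.0,"z":0.0,"fingers":-1.0}

```text
clock: 21.9
tcp_pos: [634.9, -46.6, 265.4]
ee_rot: [-3.142, 0.001, -0.018]
contact_force: [-5.4, -0.4, 2.0]
opening: 0.129
```

Emit:
send_rows:
  commands:
    - {"wx":0.0,"wy":0.0,"wz":0.0,"x":0.01,"y":0.0,"z":0.0,"fingers":-1.0}
    - {"wx":0.0,"wy":0.0,"wz":0.0,"x":0.02,"y":0.0,"z":0.0,"fingers":-1.0}

```text
clock: 22.15
tcp_pos: [636.3, -46.6, 265.5]
ee_rot: [-3.142, 0.002, -0.018]
contact_force: [-12.2, -0.6, 8.8]
opening: 0.128
```

Emit:
send_rows:
  commands:
    - {"wx":0.0,"wy":0.0,"wz":0.0,"x":0.01,"y":0.0,"z":0.0,"fingers":-1.0}
    - {"wx":0.0,"wy":0.0,"wz":0.0,"x":0.02,"y":0.0,"z":0.0,"fingers":-1.0}
  force: 45

```text
clock: 22.4
tcp_pos: [638.1, -46.6, 265.5]
ee_rot: [-3.141, 0.003, -0.018]
contact_force: [-14.9, -0.4, 12.1]
opening: 0.127
```

Emit:
send_rows:
  commands:
    - {"wx":0.0,"wy":0.0,"wz":0.0,"x":0.01,"y":0.0,"z":0.0,"fingers":-1.0}

```text
clock: 22.52
tcp_pos: [639.0, -46.7, 265.6]
ee_rot: [-3.141, 0.003, -0.018]
contact_force: [-15.2, -0.3, 12.6]
opening: 0.127
```

```bash
python3 look2.py l7
```

```text
22.525 [638.98 -46.67 265.55] [-3.1415e+00  3.1000e-03 -1.8100e-02] [-15.2  -0.3  12.6] [ 0.02  2.69 -0.03]
```

View pics/l7.png

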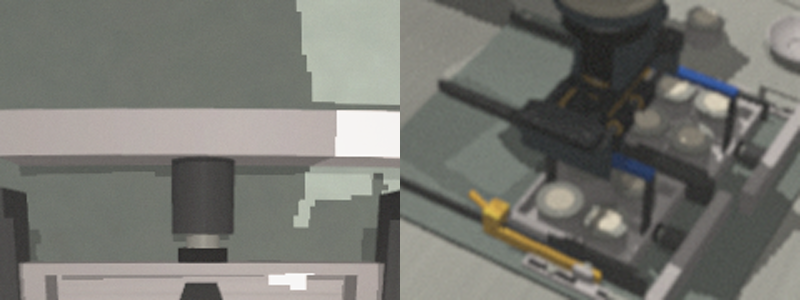

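Emit:
send_rows:
  commands:
    - {"wx":0.0,"wy":0.0,"wz":0.0,"x":0.01,"y":0.0,"z":-0.002,"fingers":-1.0}
    - {"wx":0.0,"wy":0.0,"wz":0.0,"x":0.01,"y":0.0,"z":-0.002,"fingers":-1.0}

```text
clock: 22.88
tcp_pos: [639.9, -46.7, 265.6]
ee_rot: [-3.141, 0.003, -0.018]
contact_force: [-13.9, 0.1, 10.9]
opening: 0.127
```

```bash
python3 look2.py l8
```

```text
22.875 [639.92 -46.67 265.64] [-3.1414  0.0033 -0.0181] [-13.9   0.1  10.9] [-0.06  2.46 -0.06]
```

View pics/l8.png

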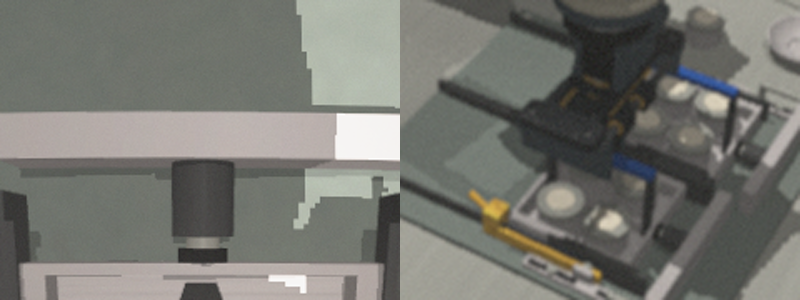

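Emit:
send_rows:
  commands:
    - {"wx":0.0,"wy":0.0,"wz":0.0,"x":0.01,"y":0.0,"z":0.0,"fingers":-1.0}
    - {"wx":0.0,"wy":0.0,"wz":0.0,"x":0.01,"y":0.0,"z":0.0,"fingers":-1.0}

```text
clock: 23.22
tcp_pos: [640.7, -46.7, 265.7]
ee_rot: [-3.141, 0.004, -0.018]
contact_force: [-16.0, -0.9, 12.7]
opening: 0.12
```

```bash
cat > look3.py <<'E'
from h import *
import sys
n=sys.argv[1]
p,r,s=pose(); print(s["clock"],p.round(2),r.as_euler("xyz").round(4),np.round(s["contact_force"],1),np.round(s["wrist_torque"],2))
g=cams.grab_frame("scene")["color"][255:315,270:350]
t=cams.grab_frame("top")["color"][190:310,290:370]
b=np.hstack([cv2.resize(g,(480,360),interpolation=cv2.INTER_CUBIC),cv2.resize(t,(240,360),interpolation=cv2.INTER_CUBIC)])
cv2.imwrite(f"pics/{n}.png",b[:,:,::-1])
E
python3 look3.py l9
```

```text
23.225 [640.74 -46.69 265.7 ] [-3.1414  0.0038 -0.0181] [-16.   -0.9  12.7] [-0.06  2.81 -0.03]
```

View pics/l9.png

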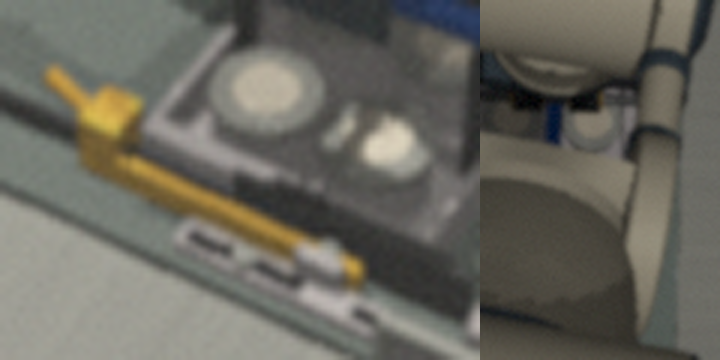

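```bash
python3 - <<'E'
import cv2,numpy as np
def m(im,name):
    h=cv2.cvtColor(im,cv2.COLOR_BGR2HSV); k=cv2.inRange(h,(15,130,90),(35,255,255))
    return k
a=cv2.imread("pics/scene0.png")[255:315,270:350]
from h import *
b=cams.grab_frame("scene")["color"][255:315,270:350][:,:,::-1]
l6=cv2.resize(cv2.imread("pics/l6.png")[:,400:],(160,120),interpolation=cv2.INTER_AREA)[65:,20:100]
l6=cv2.copyMakeBorder(l6,0,5,0,0,0)
out=np.hstack([cv2.resize(x,None,fx=3.3,fy=3.3,interpolation=cv2.INTER_CUBIC) for x in (a,l6,b)])
cv2.imwrite("pics/cmp.png",out)
for x in (a,l6,b):
    k=m(x,""); ys,xs=np.nonzero(k); print(len(xs),xs.mean(),ys.mean(),[ (c,round(ys[xs==c].mean(),1),ys[xs==c].min()) for c in (10,15,18,20,22,25,30,40,50)if (xs==c).any()])
E
```

```text
248 26.91532258064516 27.733870967741936 [(10, np.float64(13.5), np.int64(13)), (15, np.float64(21.5), np.int64(16)), (18, np.float64(21.5), np.int64(15)), (20, np.float64(22.1), np.int64(16)), (22, np.float64(23.4), np.int64(17)), (25, np.float64(29.5), np.int64(27)), (30, np.float64(31.5), np.int64(30)), (40, np.float64(36.0), np.int64(34))]
268 28.111940298507463 25.007462686567163 [(10, np.float64(7.0), np.int64(6)), (15, np.float64(16.5), np.int64(11)), (18, np.float64(17.5), np.int64(11)), (20, np.float64(17.5), np.int64(10)), (22, np.float64(18.5), np.int64(12)), (25, np.float64(26.0), np.int64(24)), (30, np.float64(28.5), np.int64(27)), (40, np.float64(35.0), np.int64(33)), (50, np.float64(38.5), np.int64(38))]
252 26.686507936507937 27.650793650793652 [(10, np.float64(14.0), np.int64(13)), (15, np.float64(22.0), np.int64(17)), (18, np.float64(21.5), np.int64(15)), (20, np.float64(22.1), np.int64(16)), (22, np.float64(24.2), np.int64(17)), (25, np.float64(29.5), np.int64(27)), (30, np.float64(32.0), np.int64(30)), (40, np.float64(36.0), np.int64(34))]
```

View pics/cmp.png

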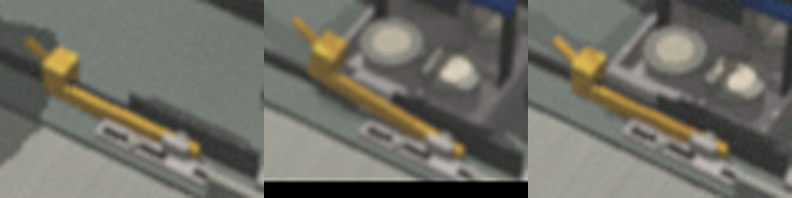

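Emit:
send_rows:
  commands:
    - {"wx":0.0,"wy":0.0,"wz":0.0,"x":-0.01,"y":0.0,"z":0.0,"fingers":-1.0}
    - {"wx":0.0,"wy":0.0,"wz":0.0,"x":-0.02,"y":0.0,"z":-0.002,"fingers":-1.0}
    - {"wx":0.0,"wy":0.0,"wz":0.0,"x":-0.02,"y":0.0,"z":-0.002,"fingers":-1.0}

```text
clock: 23.75
tcp_pos: [639.7, -46.7, 265.6]
ee_rot: [-3.142, 0.001, -0.018]
contact_force: [-6.0, -0.1, -0.3]
opening: 0.125
```

```bash
python3 look3.py l10
```

```text
23.75 [639.7  -46.72 265.57] [-3.1415e+00  1.2000e-03 -1.8200e-02] [-6.  -0.1 -0.3] [-0.05  1.17 -0.  ]
```

View pics/l10.png

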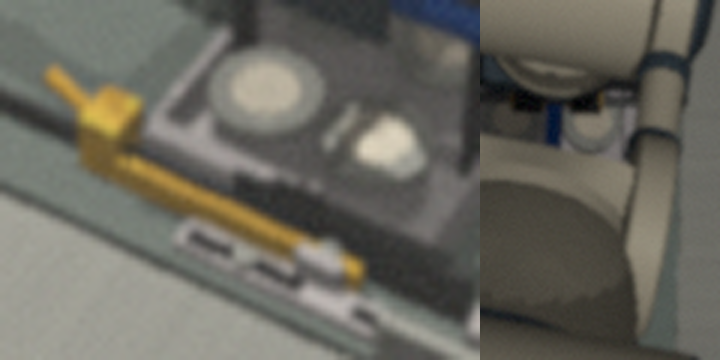

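Emit:
send_rows:
  commands:
    - {"wx":0.0,"wy":0.0,"wz":0.0,"x":-0.005,"y":0.0,"z":0.0,"fingers":-1.0}
    - {"wx":0.0,"wy":0.0,"wz":0.0,"x":-0.01,"y":0.0,"z":0.0,"fingers":-1.0}

```text
clock: 24.1
tcp_pos: [639.0, -46.7, 265.6]
ee_rot: [-3.141, 0.0, -0.018]
contact_force: [-4.1, 0.0, -4.8]
opening: 0.129
```

Emit:
send_rows:
  commands:
    - {"wx":0.0,"wy":0.0,"wz":0.0,"x":-0.002,"y":0.0,"z":0.0,"fingers":-1.0}
    - {"wx":0.0,"wy":0.0,"wz":0.0,"x":-0.004,"y":0.0,"z":0.0,"fingers":-1.0}

```text
clock: 24.35
tcp_pos: [638.6, -46.7, 265.7]
ee_rot: [-3.142, 0.0, -0.018]
contact_force: [-4.2, -0.5, -6.0]
opening: 0.129
```

Emit:
send_rows:
  commands:
    - {"wx":0.0,"wy":0.0,"wz":0.0,"x":-0.005,"y":0.0,"z":0.002,"fingers":-1.0}
    - {"wx":0.0,"wy":0.0,"wz":0.0,"x":-0.01,"y":0.0,"z":0.002,"fingers":-1.0}

```text
clock: 24.6
tcp_pos: [637.8, -46.7, 265.6]
ee_rot: [3.142, -0.0, -0.018]
contact_force: [-1.4, -0.1, -8.1]
opening: 0.128
```

Emit:
send_rows:
  commands:
    - {"wx":0.0,"wy":0.0,"wz":0.0,"x":0.0,"y":0.0,"z":0.0,"fingers":-0.5}
    - {"wx":0.0,"wy":0.0,"wz":0.0,"x":0.0,"y":0.0,"z":0.0,"fingers":-0.2}
    - {"wx":0.0,"wy":0.0,"wz":0.0,"x":0.0,"y":0.0,"z":0.0,"fingers":0.0}
    - {"wx":0.0,"wy":0.0,"wz":0.0,"x":0.0,"y":0.0,"z":0.0,"fingers":0.0}

```text
clock: 25.1
tcp_pos: [637.9, -46.7, 265.8]
ee_rot: [3.142, -0.0, -0.018]
contact_force: [0.8, -1.4, -1.4]
opening: 0.495
```

```bash
python3 look3.py l11; python3 look2.py l12
```

```text
25.1 [637.85 -46.7  265.78] [ 3.1415e+00 -5.0000e-04 -1.8200e-02] [ 0.8 -1.4 -1.4] [ 0.05 -0.06  0.02]
25.2 [637.77 -46.67 265.67] [ 3.1416e+00 -2.0000e-04 -1.8200e-02] [ 0.2 -0.2  0.3] [-0.01  0.08  0.  ]
```

View pics/l11.png

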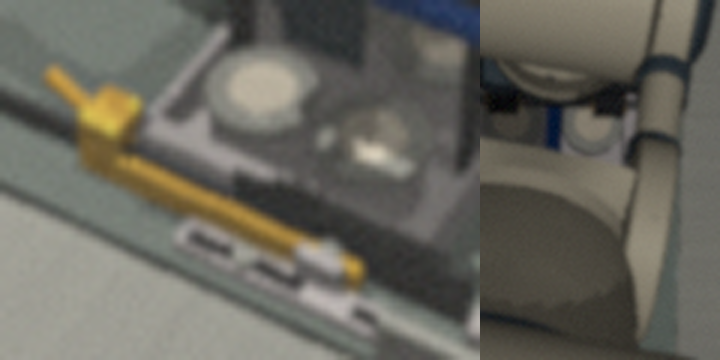

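View pics/l12.png

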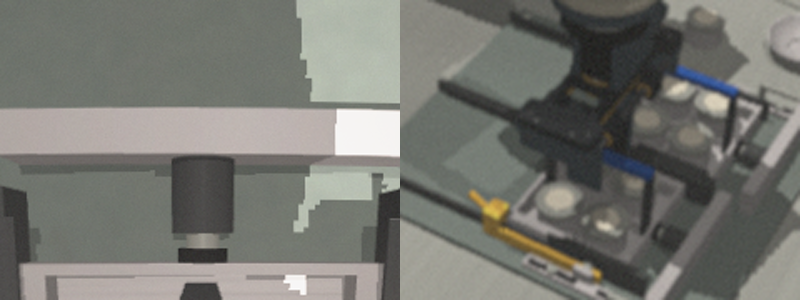

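Emit:
send_rows:
  commands:
    - {"wx":0.0,"wy":0.0,"wz":0.0,"x":0.0,"y":0.0,"z":-0.1,"fingers":0.0}
    - {"wx":0.0,"wy":0.0,"wz":0.0,"x":0.0,"y":0.0,"z":-0.3,"fingers":0.0}
    - {"wx":0.0,"wy":0.0,"wz":0.0,"x":0.0,"y":0.0,"z":-0.6,"fingers":0.0}
    - {"wx":0.0,"wy":0.0,"wz":0.0,"x":0.0,"y":0.0,"z":-1.0,"fingers":0.0}

```text
clock: 25.8
tcp_pos: [637.5, -46.7, 366.7]
ee_rot: [-3.141, 0.001, -0.018]
contact_force: [-0.7, -0.6, -0.8]
opening: 0.5
```

Emit:
send_rows:
  commands:
    - {"wx":0.0,"wy":0.0,"wz":0.0,"x":-0.3,"y":0.0,"z":-0.4,"fingers":0.0}
    - {"wx":0.0,"wy":0.0,"wz":0.0,"x":-0.6,"y":0.0,"z":-0.6,"fingers":0.0}
    - {"wx":0.0,"wy":0.0,"wz":0.0,"x":-1.0,"y":0.0,"z":-0.6,"fingers":0.0}
    - {"wx":0.0,"wy":0.0,"wz":0.0,"x":-1.0,"y":0.0,"z":-0.6,"fingers":0.0}

```text
clock: 26.3
tcp_pos: [535.5, -44.6, 426.8]
ee_rot: [3.142, -0.0, -0.018]
contact_force: [-0.5, -0.7, 0.2]
opening: 0.5
```

```bash
python3 - <<'E'
from h import *
p,r,s=pose(); print(s["clock"],p,s["contact_force"])
f=cams.grab_frame("wrist"); cv2.imwrite("pics/wf.png",f["color"][:,:,::-1])
g=cams.grab_frame("scene"); cv2.imwrite("pics/sf.png",g["color"][:,:,::-1])
b=g["color"][255:315,270:350]
k=cv2.inRange(cv2.cvtColor(b,cv2.COLOR_RGB2HSV),(15,130,90),(35,255,255)); ys,xs=np.nonzero(k); print(xs.mean(),ys.mean(),[(c,ys[xs==c].mean().round(1)) for c in(10,15,20,30,40)])
print([(round(e["p"],2),np.round(e["at"],1)) for e in finder.place_of("tray",g)])
E
```

```text
26.3 [535.50496366 -44.61338605 426.80549692] [-0.48399929 -0.69352867  0.204595  ]
27.1171875 27.9921875 [(10, np.float64(13.5)), (15, np.float64(22.0)), (20, np.float64(22.1)), (30, np.float64(32.0)), (40, np.float64(36.0))]
[(0.76, array([643.6, -45.7,   5. ]))]
```

View pics/wf.png

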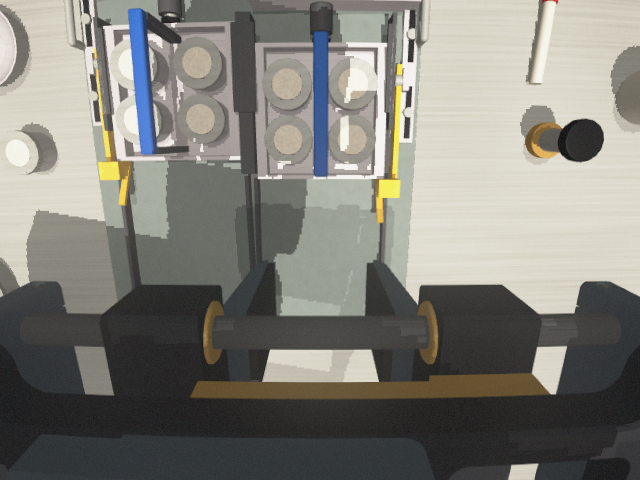

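View pics/sf.png

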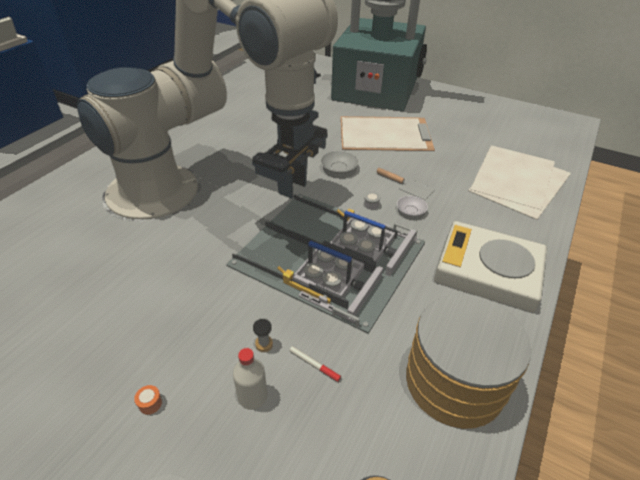

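The tray sits latched behind the catch (block at 389,188 in the wrist picture). All four tins are standing, the other tray is undisturbed, and the arm is clear.

```bash
python3 -c "
from cell import arm
print(arm.sign_off())"
```

```text
the job is handed in; nothing more can be done
None
```

The tray is latched in the empty bay with all four tins standing in it, and the job is handed in at about 26 s.

**What I did:** I carried the tray by its handle and set it down level between the guides, about 70 mm (front edge to nose) short of where it now latches behind the catch. I let go there, then gripped the handle again and slid it in slowly. Plain sliding took about 5 N. I felt the buffer at about TCP x = 635 mm and pushed about 5 mm further, with a peak push of 16 N, short of the hard end at 9.5 mm.

**Last checks:**
- **Catch:** in the scene picture it is back at its rest position, dropped behind the tray's rear edge.
- **Hold:** the tray stayed put after I released it, with the buffer still slightly compressed. The finder placed it at x ≈ 644 mm, against about 638–640 mm by the arm. I put that down to the finder's error.
- **Surroundings:** the other tray and the things visible on the bench look unmoved. The gripper stayed clear of the rack and catch.

**Worth knowing:**
- **Set-down force:** the set-down pressed up to 34 N on the floor before I eased off.
- **Tray skimming the floor:** early in the slide, from about x = 465 to 477 mm, the gripper carried the tray's full weight, so it was just skimming the floor before I lowered it again.

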